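# Load a trolley axle pin into the drilling jig

### The arm

A 6-joint arm with a two-finger parallel gripper is mounted at the origin on a cart in front of the work surface, level with it; the furniture and walls round the work are solid. World frame = base frame: x ahead of the robot, y to its left, z up, the work surface at z = 0. Lengths are in mm, angles in rad, forces in N, time in s.
With the tool pointing down it reaches from about 350 to 775 mm from the base axis. Payload 7.3 kg.
Tool frame: the origin (TCP) lies on the centre line of the jaws, within the pads' length; the fingertips stand 22 mm ahead of it and the grasp point (between the pads) lies 3 mm ahead of it (bot.finger_overhang is the distance from the TCP to the fingertips, in mm); y points along the fingers, z is the direction in which the jaws open and shut, and the axes are right-handed (so a half turn about y gives the same grasp; the last joint's range is limited). The gripper opens to 92 mm and grips with 3 to 60 N. Pads are 19 mm wide; open, the fingers measure 130 mm over their backs; the gripper's body (75 mm by 190 mm) begins 47 mm behind the grasp point.
Start: joints at [-1.447, 0.342, 1.524, -0, 1.275, -0.146], TCP at [139.955, -506.021, 228.241] pointing down, gripper open.
Joint ranges: [-2.53, 2.53], [-0.77, 2.02], [0.04, 2.7], [-1, 4.14], [0.28, 2.66], [-3.11, 3.11]. Speed limits (rad/s): [2.57, 2.57, 3.14, 3.14, 3.14, 3.14].

### API

Orientations are given as [roll, pitch, yaw] about the fixed x, y, z axes, in that order (R = Rz(yaw) Ry(pitch) Rx(roll)).
In Python, from plant import bot, viewer, find_in, spot_point gives the robot as it stands.
- The arm moves only by the tool send_rows, never from a script. Its argument "moves" is a list of rows, each a list of 3 entries, a list of its own where there are three numbers: the shift along the tool's x, y, z in mm, then the turn, a rotation vector about the tool's x, y, z in degrees, then the finger opening in mm, from 0 to 91.8. A call has 1 to 20 rows; each row shifts and turns the pose as measured when the row begins, along the tool's axes as they then stand; what a row does not reach is not made up. A row lasts 1/8 s, in which the tool goes at most 62.5 mm and 10.7 degrees, less where a joint would pass 70% of its speed; a pose out of reach is approached as far as the arm can. A call with a gripper value outside its range is refused whole. The fingers move at their own pace and stop on an object; the grip force is fixed at half the most. Time passes only in rows, so rows that do not move let the fingers close. It gives the time, the measured TCP pose, the force and the opening at its end, in the units of the state.
- bot.get_obs(): the state, without advancing time (a new reading comes with each control period).
- viewer.capture(name): name is "scene" or "top" or "wrist"; returns the picture (400x640x3 uint8, blue, green, red); there is no depth.
- viewer.camera_model(name): a dict with "fx", "fy", "cx", "cy" (pixels), "rvec" (rotation vector, rad) and "tvec" (3), from world to camera coordinates, as OpenCV has them. Camera axes: x right, y down, z forward; pixel columns grow to the right and rows downward; lengths in mm; the calibration is good to about 2 mm. A picture is of the moment at which its call begins: read the wrist's pose just before it. camera_model takes no time and is no camera call; for the wrist camera it gives the pose at the moment of the call.
- bot.close_job(): hands the job in, once; it reports no verdict.
Trained networks look in the newest picture that a camera, given by its name, has taken for a name from the list of things; names that differ only in an ending like _2 or _b are one class to them, and where a whole thing is asked for, a point or a joint stands for the part that bears it (a point fixed in the world has none). Each returns a list of dicts, best first, with "conf" (0 to 1); they miss things now and then, are a little off and sometimes report something else, mostly with a low value. They report only what shows in the picture. A call takes as long as a camera call. They do not tell look-alikes from the thing itself.
- find_in(camera, thing): "extent" ([centre column, centre row, width, height] in pixels, round what is visible of it).
- spot_point(camera, thing): "point" ([column, row] in pixels: a listed point, or the origin of a listed thing).
The state is a dict: "time": time; "joint_positions": joint angles; "dq": joint speeds; "tau": joint torques, N m; "tool_pos": TCP position; "tcp_rot": TCP orientation; "contact_force": force on the tool from outside, world axes, zero at the start; "moment": the same for the moment, N m; "grip_width": finger opening in mm.
Only numpy, scipy, OpenCV 4.12 (cv2) and the standard library are available. Lean on these libraries where they do the work, as an engineer would, in place of code of your own. Each camera call takes 0.05 s, during which the arm holds its last target.

### The job

Take the steel axle pin from the wooden rack, lay it in the V-groove of the drilling jig and slide it gently along under the bridge until it is fully home against the end stop inside. The stop is held only by friction, so do not push it out of its setting. Then let go of the pin and swing the hinged leaf with the drill bush over so that it lies down on the pin, and leave the two wine glasses standing undisturbed.

Things in the scene. Friction and masses are not known exactly. Their poses are not given: they have to be found in the camera images.
- pin_center (a point): Centre of the axle pin: plain round steel rod, 18 mm in diameter, 140 mm long, both ends alike with small chamfers, 0.2 to 0.4 kg. Its x axis runs along the rod. At the start it lies in the middle groove of the wooden rack, its axis 23 mm above the bench, 13.5 mm of it standing proud of the rack.
- pin_rack: Fixed light wooden rack, 150 mm long (its x) by 100 mm wide by 18.5 mm high, with three shallow V-grooves along x, 30 mm apart; only the middle one holds a pin. Origin at the centre of its underside.
- drill_jig: Fixed steel drilling jig, base plate 240 x 92 x 10 mm. Its x axis runs along the groove towards the end stop, z up; origin on the underside, below the front edge of the bridge, in the groove's middle plane. A steel V-block 44 mm wide, its top 40.5 mm above the bench, with an open 90 degree groove, runs from x = -135 mm (open end) to 66 mm. A pin seated in it has its axis at z = 45 mm.
- groove_mouth (a point): Point on the axis of a seated pin at the front edge of the bridge (jig x = 0, z = 45 mm), axes as the jig's. 13.5 mm of a seated pin stands above the block. The grey bridge (66 mm wide, 68 mm high) covers the groove from x = 0 to 66 mm, with 5 mm of air over the pin. In its roof at x = 10 mm a sprung ball rubs on the pin: a bump of up to 8 N on entering, then a steady drag of 2 to 5 N.
- stop_block (a point): Fixed block behind the bridge (jig x = 73 mm, z = 45 mm) that holds the end stop, a 12 mm rod on the pin's axis, by friction; its knurled head sticks out behind. The stop's round nose is out of sight under the bridge, somewhere from jig x = 26 to 58 mm: the setting differs each time. Pushed with more than about 9 N (beyond the drag) it slips, and it must not be shifted.
- leaf (a joint): Angle of the hinged steel leaf: 0 lying on a pin seated in the groove (pointing to jig -x), 1.57 straight up, 1.9 to 2.1 at the start, leaning back over the bridge, where it rests. Plate 34 mm wide, 8 mm thick, with a brass drill bush, 0.2 kg; reaches 74 mm from its hinge. Little friction: pushed well past upright it sinks down on the pin by its own weight within some two seconds.
- leaf_hinge (a point): Middle of the leaf's hinge axis, which runs across the groove (jig y); jig x = 14 mm, z = 76 mm.
- leaf_lip (a point): Edge of the small lip (26 mm wide, 5 mm thick) at the free end of the leaf, 73 mm from the hinge and 14 mm above the leaf's middle plane when closed; it moves with the leaf. The leaf can be pushed over with a finger from behind (from the jig's +x side).
- wine_plain_2: Stemmed wine glass, 94 mm across, 151 mm high, standing loose on the bench beyond the rack and the jig; origin at the centre of its foot's underside. Not to be disturbed.
- wine_swirl_2: Stemmed wine glass with a swirled bowl, 86 mm across, 153 mm high, standing loose beyond the rack; origin at the centre of its foot's underside. Not to be disturbed.
Things that resemble listed ones, but are neither listed nor needed, are in the scene too. There is more than one size of the part that bears pin_center; the job needs the middle-sized.

How it is judged:
By the outcome, as a careful person would: the job done as asked, in the order asked, and still so for the second after the job is handed in, with the robot touching nothing.
It also fails if it takes over 67 s, if anything falls off the work surface, if the arm or the gripper's body presses on something with over 40 N, if the wrist force passes 120 N, or if a joint passes its speed limit or range.

## Working session

There is one attempt and no reset: what is moved stays moved. The work goes in short steps, Python scripts to look and compute and a tool call to move; the robot and the scene stay as the last step left them, time stands still between calls to the robot, and variables do not carry over. Pictures are saved under pics/ and viewed, and the job is handed in when it is done.

Besides the shell and the picture viewer there is one more tool, called as a command line: name --argument value ..., lists and objects as JSON in quotes. send_rows: Moves the arm, as the interface text tells. Its arguments: {"type":"object","properties":{"moves":{"type":"array","items":{"type":"array"}}},"required":["moves"]}

```bash
ls; mkdir -p pics; python3 - <<'E'
from plant import bot, viewer, find_in, spot_point
import cv2
print(bot.get_obs())
for c in ["scene","top","wrist"]:
    im=viewer.capture(c); cv2.imwrite(f"pics/{c}0.png",im)
    m=viewer.camera_model(c); print(c,m)
    for t in ["pin_center","pin_rack","drill_jig","groove_mouth","stop_block","leaf","leaf_hinge","leaf_lip","wine_plain_2","wine_swirl_2"]:
        if c=="wrist": continue
        try: 
            print(t,[(f["extent"],round(f["conf"],2)) for f in find_in(c,t)])
        except Exception as e: print(t,e)
        try: print("   pt",[(f["point"],round(f["conf"],2)) for f in spot_point(c,t)])
        except Exception as e: print(t,e)
print(bot.get_obs()["time"])
E
```

```text
pics
{'time': 0.0, 'joint_positions': array([-1.44699418e+00,  3.42757605e-01,  1.52499621e+00, -2.64724826e-05,
        1.27539297e+00, -1.46007826e-01]), 'dq': array([ 0.00048662, -0.00129605, -0.00179559, -0.000296  ,  0.00047718,
       -0.00013943]), 'tau': array([ 4.07984935e-04, -4.31239879e+01, -2.44221836e+01,  7.17899948e-02,
        5.61776175e-02, -1.31488609e-04]), 'tool_pos': array([ 139.89825947, -505.6076716 ,  227.53411698]), 'tcp_rot': array([-1.57233761e+00,  2.01065641e-04, -2.87177511e+00]), 'contact_force': array([-0.60581126, -0.04357769,  0.20699834]), 'moment': array([-0.01306993, -0.02404875,  0.04255245]), 'grip_width': 91.81457486608983}
scene {'fx': 403.82601066309934, 'fy': 403.82601066309934, 'cx': 314.19385032299874, 'cy': 193.56924680142774, 'rvec': array([ 0.66539468, -2.42168655,  1.40923286]), 'tvec': array([479.37905656, 189.29795431, 765.82918182])}
pin_center [([354.6, 311.8, 50.0, 31.5], 0.95), ([287.4, 259.2, 65.0, 28.3], 0.88), ([325.8, 218.6, 12.4, 44.0], 0.84)]
   pt [([327.2, 219.5], 0.91), ([287.8, 256.7], 0.87), ([353.2, 313.5], 0.78), (
[... 1685 characters left out ...]
3.4, 157.4, 24.9, 29.6], 0.67)]
leaf it knows: drill_jig, groove_mouth, leaf_hinge, leaf_lip, pin_center, pin_rack, stop_block, wine_plain, wine_swirl
leaf_hinge [([434.4, 182.0, 44.3, 116.4], 0.94)]
   pt [([437.2, 171.4], 0.91)]
leaf_lip [([440.5, 159.2, 16.4, 31.3], 0.79)]
   pt [([441.0, 145.0], 0.64)]
wine_plain_2 [([296.8, 130.6, 39.7, 54.7], 0.64)]
   pt [([303.1, 144.0], 0.96)]
wine_swirl_2 [([224.9, 133.7, 49.4, 54.3], 0.76)]
   pt [([237.6, 147.1], 0.8)]
wrist {'fx': 306.86124606231704, 'fy': 306.86124606231704, 'cx': 317.5460584120377, 'cy': 197.9601648273078, 'rvec': array([-2.31739556,  1.76515459,  0.24326728]), 'tvec': array([-524.98512198,  -33.63709279,  389.71102341])}
2.05
```

View pics/scene0.png

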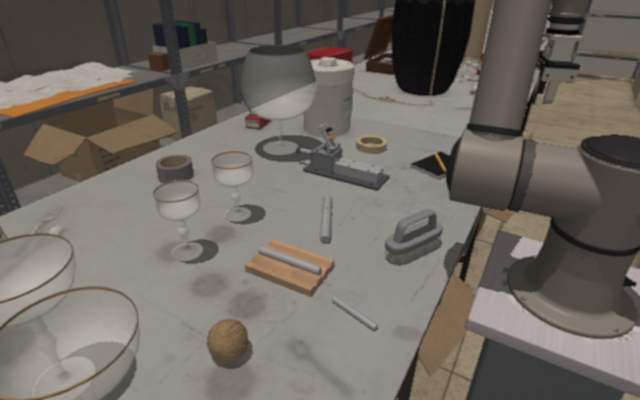

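View pics/top0.png

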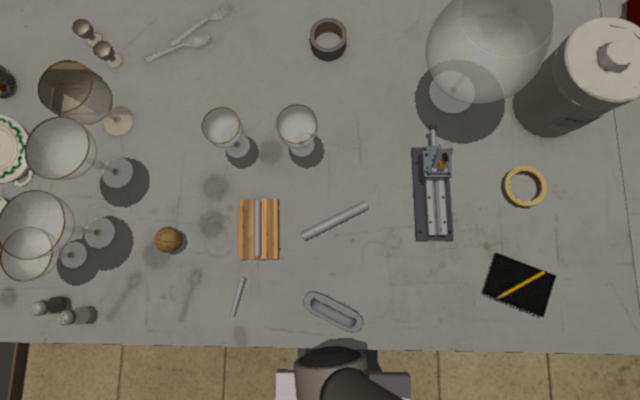

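View pics/wrist0.png

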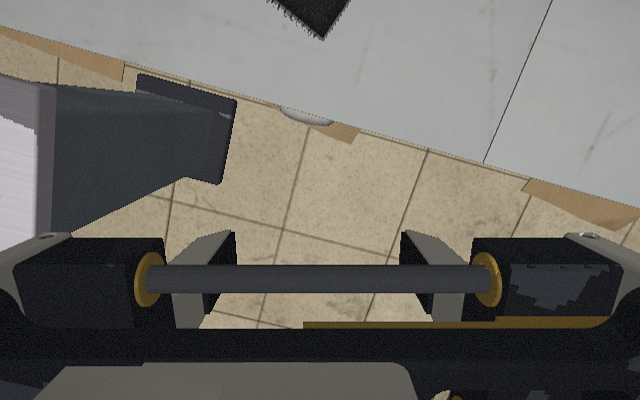

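```bash
cat > h.py <<'E'
import numpy as np, cv2
M={}
def setm(name,m): M[name]=m
def cam(m):
    R=cv2.Rodrigues(np.array(m["rvec"],float))[0]; t=np.array(m["tvec"],float)
    K=np.array([[m["fx"],0,m["cx"]],[0,m["fy"],m["cy"]],[0,0,1.]])
    return K,R,t
def ray(m,px):
    K,R,t=cam(m); d=R.T@np.linalg.inv(K)@np.array([px[0],px[1],1.]); return -R.T@t,d/np.linalg.norm(d)
def onz(m,px,z):
    o,d=ray(m,px); return o+d*(z-o[2])/d[2]
def tri(m1,p1,m2,p2):
    o1,d1=ray(m1,p1);o2,d2=ray(m2,p2)
    s=np.linalg.lstsq(np.c_[d1,-d2],o2-o1,rcond=None)[0]
    a=o1+d1*s[0];b=o2+d2*s[1]; return (a+b)/2,np.linalg.norm(a-b)
def proj(m,P):
    K,R,t=cam(m); p=(K@(R@np.atleast_2d(P).T+t[:,None])).T; return p[:,:2]/p[:,2:]
E
python3 - <<'E'
from plant import viewer
from h import *
np.set_printoptions(precision=1,suppress=True)
S=viewer.camera_model("scene");T=viewer.camera_model("top")
print("cams",ray(S,(320,200))[0],ray(T,(320,200))[0])
for n,a,b in [("pinA",(287.8,256.7),(257.9,230.5)),("pinB",(327.2,219.5),(334.3,219)),("pinC",(353.2,313.5),(237.9,295.2)),("jigmouth",(339.9,156.7),(439.6,176.4)),("stop",(315.3,156.2),(431.7,149.2)),("hinge",(331.2,149.7),(437.2,171.4)),("lip",(322.2,130),(441,145)),("wineswirl",(186.3,248.7),(237.6,147.1))]:
    print(n,*tri(S,a,T,b))
print("wineplain",onz(T,(303,144),0))
E
```

```text
cams [124.2 737.3 541.4] [410.3  26.4 926.3]
pinA [487.8 210.2  30.8] 10.954362782709447
pinB [512.9  18.7   4.8] 6.247284308778863
pinC [325.4 256.3   2.8] 0.4548467308934878
jigmouth [ 613.2 -236.3   47.8] 7.685505795230419
stop [ 686.8 -222.3   37.4] 4.018048348367666
hinge [ 626.5 -221.3   71.7] 7.039421775698947
lip [ 666.1 -219.7  126.2] 9.726979406972065
wineswirl [706.7 277.    8.2] 8.295726892065918
wineplain [714.2 103.2   0. ]
```

```bash
cat >> h.py <<'E'
from scipy.spatial.transform import Rotation as Ro
np.set_printoptions(precision=2,suppress=True)
def rot(rpy): return Ro.from_euler("xyz",rpy).as_matrix()
def delta(obs,pos,R):
    R0=rot(obs["tcp_rot"]); d=R0.T@(np.array(pos)-obs["tool_pos"]); w=Ro.from_matrix(R0.T@R).as_rotvec(degrees=True); return d,w
def down(yaw,s=1):
    # tool y down, tool x along (cos yaw, sin yaw)*s
    x=s*np.array([np.cos(yaw),np.sin(yaw),0]); y=np.array([0,0,-1.]); return np.c_[x,y,np.cross(x,y)]
E
python3 - <<'E'
from plant import viewer,bot
from h import *
o=bot.get_obs();R0=rot(o["tcp_rot"]);print(R0)
m=viewer.camera_model("wrist");c,d=ray(m,(317.5,198));print("cam in tool",R0.T@(c-o["tool_pos"]),"dir",R0.T@d)
for s in(1,-1): print(delta(o,[430,-200,260],down(0,s)))
im=cv2.imread("pics/top0.png")
a=cv2.resize(im[120:260,390:480],None,fx=4,fy=4,interpolation=cv2.INTER_CUBIC)
b=cv2.resize(im[180:320,220:380],None,fx=4,fy=4,interpolation=cv2.INTER_CUBIC)
cv2.imwrite("pics/a.png",a);cv2.imwrite("pics/b.png",b)
E
```

```text
[[-0.96  0.    0.27]
 [-0.27 -0.   -0.96]
 [-0.   -1.    0.  ]]
cam in tool [ -72.79 -156.21   -0.12] dir [ 0.27  0.96 -0.  ]
(array([-361.11,  -31.76, -217.65]), array([  -0.  , -164.54,    0.01]))
(array([-361.11,  -31.76, -217.65]), array([-0.01, 15.46, -0.  ]))
```

View pics/a.png

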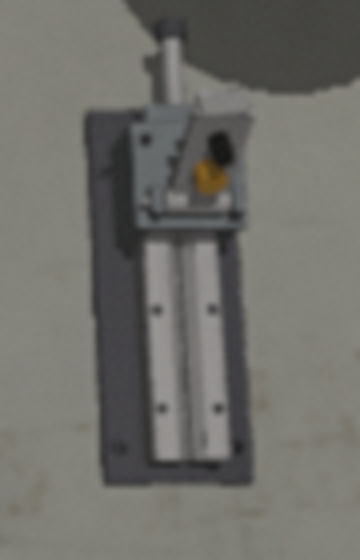

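View pics/b.png

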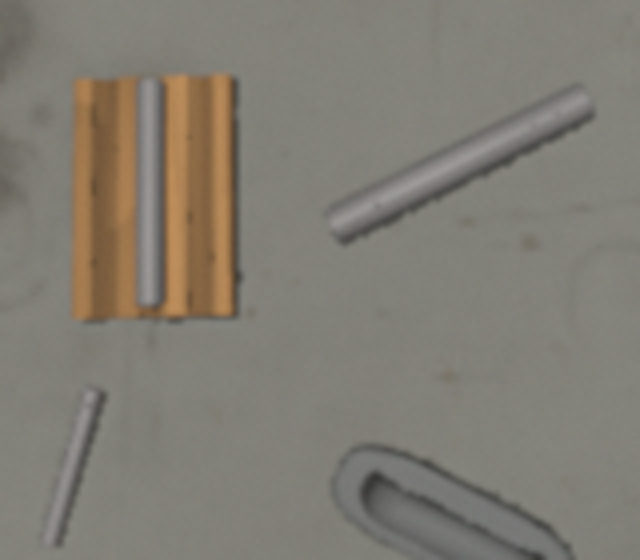

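send_rows --moves '[[[0,0,0],[0,7.7,0],91.8],[[0,0,0],[0,7.7,0],91.8],[[-51,-3,-31.5],[0,0,0],91.8],[[-51,-3,-31.5],[0,0,0],91.8],[[-51,-3,-31.5],[0,0,0],91.8],[[-51,-3,-31.5],[0,0,0],91.8],[[-51,-3,-31.5],[0,0,0],91.8],[[-51,-3,-31.5],[0,0,0],91.8],[[-51,-3,-31.5],[0,0,0],91.8],[[-51,-3,-31.5],[0,0,0],91.8],[[-51,-3,-31.5],[0,0,0],91.8]]'

```text
time: 3.42
tool_pos: [613.1, -222.7, 256.1]
tcp_rot: [-1.567, 0.002, 3.124]
contact_force: [-0.2, -0.7, 1.2]
grip_width: 91.9
```

send_rows --moves '[[[0,0,0],[0,0,0],91.8],[[0,0,0],[0,0,0],91.8]]'

```text
time: 3.68
tool_pos: [615.7, -219.5, 254.6]
tcp_rot: [-1.568, 0.001, 3.129]
contact_force: [-0.3, 0.2, 0.2]
grip_width: 91.5
```

```bash
cat > look.py <<'E'
import sys,pickle
from plant import bot, viewer, find_in, spot_point
from h import *
name=sys.argv[1]; things=sys.argv[2:]
o=bot.get_obs(); m=viewer.camera_model("wrist"); im=viewer.capture("wrist")
cv2.imwrite(f"pics/{name}.png",im); pickle.dump((o,m),open(f"pics/{name}.pkl","wb"))
print(o["time"],o["tool_pos"],o["tcp_rot"],o["contact_force"])
for t in things:
    print(t,[(f["point"],round(f["conf"],2)) for f in spot_point("wrist",t)][:3])
E
python3 look.py w1 groove_mouth leaf_hinge stop_block leaf_lip
```

```text
3.675 [ 615.69 -219.53  254.63] [-1.57  0.    3.13] [-0.26  0.23  0.22]
groove_mouth [([321.2, 178.7], 0.57)]
leaf_hinge [([322.0, 168.1], 0.75)]
stop_block [([320.8, 115.7], 0.69)]
leaf_lip [([318.1, 125.9], 0.79), ([55.2, 95.5], 0.59)]
```

View pics/w1.png

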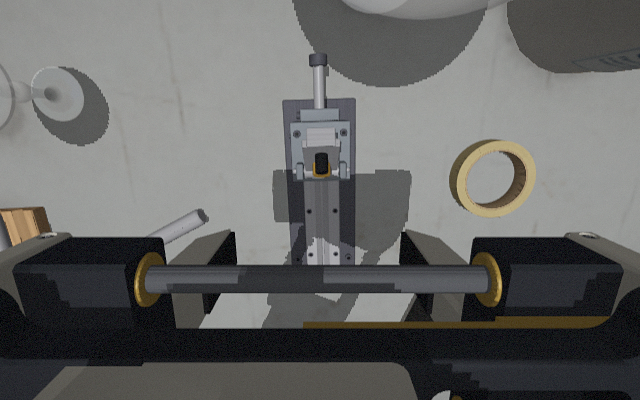

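```bash
python3 - <<'E'
from h import *
im=cv2.imread("pics/w1.png")
cv2.imwrite("pics/w1a.png",cv2.resize(im[45:270,260:390],None,fx=2.6,fy=2.6,interpolation=cv2.INTER_CUBIC))
cv2.imwrite("pics/w1b.png",cv2.resize(im[90:270,265:375],None,fx=5,fy=3.3,interpolation=cv2.INTER_CUBIC))
E
```

```text
(no output)
```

View pics/w1b.png

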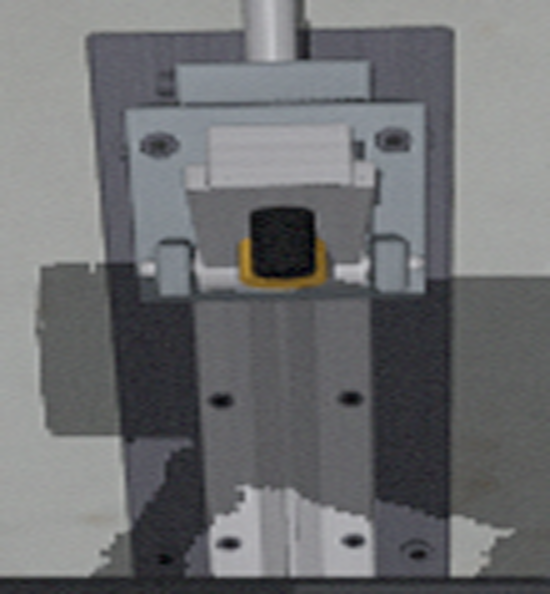

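```bash
python3 - <<'E'
from h import *
import pickle
from scipy.optimize import least_squares
o,m=pickle.load(open("pics/w1.pkl","rb"))
f=lambda p:(265+p[0]/5-.4,90+p[1]/3.3-.35)
pts=[("xy",(138,298),(0,33,68)),("xy",(426,294),(0,-33,68)),("xy",(127,105),(66,33,68)),("xy",(426,108),(66,-33,68)),
("y",(195,304),(0,22,40.5)),("y",(209,520),(0,22,40.5)),("y",(371,304),(0,-22,40.5)),("y",(374,560),(0,-22,40.5)),
("y",(90,37),(0,46,10)),("y",(452,30),(0,-46,10)),("y",(130,560),(0,46,10)),("y",(449,570),(0,-46,10))]
def res(v,full=False):
    out=[]
    for k,p,q in pts:
        P=onz(m,f(p),q[2]); d=P[:2]-v[:2]; c,s=np.cos(v[2]),np.sin(v[2])
        lx=c*d[0]+s*d[1]; ly=-s*d[0]+c*d[1]
        if full: print(k,p,round(lx,1),round(ly,1),q)
        out.append(ly-q[1]); 
        if k=="xy": out.append(lx-q[0])
    return out
r=least_squares(res,[613,-225,0],loss="soft_l1",x_scale=[1,1,.01]); print(r.x,np.degrees(r.x[2])); res(r.x,True)
T=pickle.load(open("pics/w1.pkl","rb"))
from plant import viewer
# check vs top & scene views: mouth, hinge
c,s=np.cos(r.x[2]),np.sin(r.x[2])
W=lambda q: np.array([r.x[0]+c*q[0]-s*q[1],r.x[1]+s*q[0]+c*q[1],q[2]])
for n,q in [("mouth",(0,0,45)),("hinge",(14,0,76)),("stop",(73,0,45))]:
    P=W(q);print(n,P,[proj(mm,P) for mm in (m,viewer.camera_model("top"),viewer.camera_model("scene"))])
top=viewer.camera_model("top"); 
# Leaf angle
for th in (1.9,2.0,2.1):
    for rr in((73,14),): 
        P=W((14-rr[0]*np.cos(th)+rr[1]*np.sin(th),0,76+rr[0]*np.sin(th)+rr[1]*np.cos(th))); print(th,P,proj(m,P),proj(top,P))
E
```

```text
[ 613.29 -224.17    0.01] 0.7127875242681521
xy (138, 298) 0.9 33.1 (0, 33, 68)
xy (426, 294) 0.6 -32.6 (0, -33, 68)
xy (127, 105) 65.7 32.4 (66, 33, 68)
xy (426, 108) 63.1 -32.5 (66, -33, 68)
y (195, 304) -7.7 21.6 (0, 22, 40.5)
y (209, 520) -95.7 21.2 (0, 22, 40.5)
y (371, 304) -8.8 -21.9 (0, -22, 40.5)
y (374, 560) -114.4 -22.0 (0, -22, 40.5)
y (90, 37) 89.3 45.3 (0, 46, 10)
y (452, 30) 89.5 -44.9 (0, -46, 10)
y (130, 560) -128.1 46.1 (0, 46, 10)
y (449, 570) -135.4 -45.7 (0, -46, 10)
mouth [ 613.29 -224.17   45.  ] [array([[320.95, 175.94]]), array([[434.89, 178.04]]), array([[336.61, 158.87]])]
hinge [ 627.29 -224.     76.  ] [array([[321.04, 169.15]]), array([[438.21, 169.3 ]]), array([[332.66, 148.11]])]
stop [ 686.29 -223.27   45.  ] [array([[319.52, 113.61]]), array([[433.28, 149.19]]), array([[314.95, 153.69]])]
1.9 [ 664.14 -223.54  140.55] [[321.12 140.65]] [[445.67 145.81]]
2.0 [ 670.4  -223.46  136.55] [[320.89 133.  ]] [[444.95 143.65]]
2.1 [ 676.23 -223.39  131.95] [[320.67 125.95]] [[444.16 141.8 ]]
```

send_rows --moves '[[[14,1,-53],[0,0,0],91.8],[[14,1,-53],[0,0,0],91.8],[[14,1,-53],[0,0,0],91.8],[[14,1,-53],[0,0,0],91.8],[[14,1,-53],[0,0,0],91.8],[[14,1,-53],[0,0,0],91.8],[[14,1,-53],[0,0,0],91.8],[[14,1,-45],[0,0,0],91.8],[[0,0,0],[0,0,0],91.8],[[0,0,0],[0,0,0],91.8]]'

```text
time: 5.18
tool_pos: [506.5, 200.5, 248.5]
tcp_rot: [-1.568, 0.009, 3.111]
contact_force: [0.2, 0.1, 1.3]
grip_width: 91.9
```

```bash
python3 look.py w2 pin_center pin_rack; python3 - <<'E'
import cv2
im=cv2.imread("pics/w2.png")
cv2.imwrite("pics/w2b.png",cv2.resize(im[60:270,240:420],None,fx=4,fy=2.8,interpolation=cv2.INTER_CUBIC))
E
```

```text
5.175 [506.52 200.49 248.5 ] [-1.57  0.01  3.11] [0.24 0.11 1.26]
pin_center [([281.5, 294.1], 0.71), ([309.0, 184.9], 0.7), ([457.2, 162.9], 0.58)]
pin_rack [([306.4, 181.7], 0.59)]
```

View pics/w2.png

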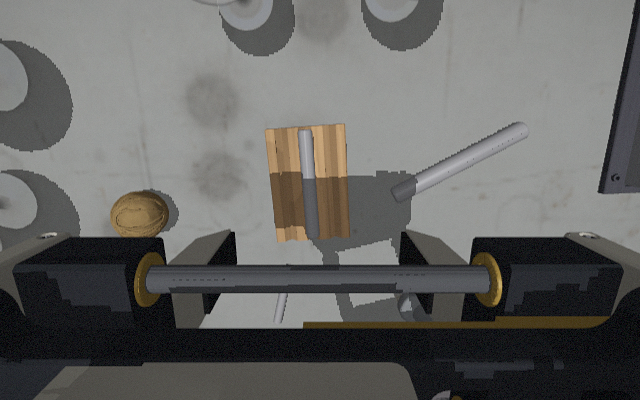

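View pics/w2b.png

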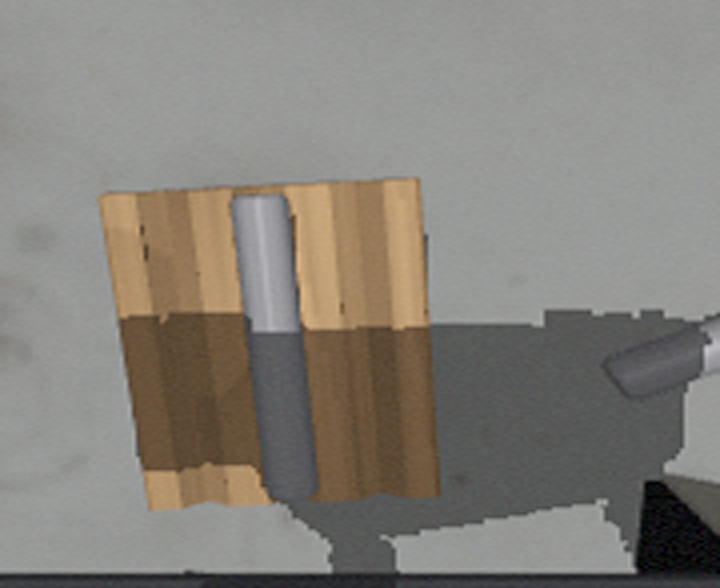

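```bash
python3 - <<'E'
from h import *
import pickle
from plant import viewer
o,m=pickle.load(open("pics/w2.pkl","rb"))
f=lambda p:(240+p[0]/4-.4,60+p[1]/2.8-.35)
A=onz(m,f((260,196)),25);B=onz(m,f((292,494)),25)
print(A,B,np.linalg.norm(A-B),(A+B)/2,np.degrees(np.arctan2(*(A-B)[[1,0]])))
# rack corners z=18.5
C=[onz(m,f(p),18.5) for p in [(100,196),(419,179),(150,510),(440,496)]]
for c in C: print(c)
print("rack c",np.mean(C,0), np.degrees(np.arctan2(*(C[0]-C[2])[[1,0]])),np.degrees(np.arctan2(*(C[1]-C[3])[[1,0]])))
T=viewer.camera_model("top")
f2=lambda p:(220+p[0]/4-.4,180+p[1]/4-.4)
A2=onz(T,f2((151,80)),25);B2=onz(T,f2((150,305)),25);print("top",A2,B2,(A2+B2)/2,np.degrees(np.arctan2(*(A2-B2)[[1,0]])))
E
```

```text
[560.69 213.8   25.  ] [422.22 209.04  25.  ] 138.54571032819211 [491.46 211.42  25.  ] 1.9705752989358791
[561.95 263.28  18.5 ]
[566.13 165.05  18.5 ]
[412.82 257.71  18.5 ]
[416.89 159.2   18.5 ]
rack c [489.45 211.31  18.5 ] 2.138098665874044 2.2424114285699694
top [560.85 213.12  25.  ] [421.55 208.15  25.  ] [491.2  210.64  25.  ] 2.0447352792168103
```

```bash
cat > go.py <<'E'
import sys
from plant import bot
from h import *
x,y,z,yaw=map(float,sys.argv[1:5]); o=bot.get_obs()
d,w=delta(o,[x,y,z],down(np.radians(yaw),-1)); print("t",o["time"],"pos",o["tool_pos"],"tool delta",d,"rotvec",w,"len",np.linalg.norm(d))
E
python3 go.py 476 210.7 90 2.1
```

```text
t 5.325 pos [506.82 200.02 248.31] tool delta [ 32.53 158.   -10.14] rotvec [-0.18 -3.94 -0.49] len 161.63673459648507
```

send_rows --moves '[[[8,39,-2.5],[-0.2,-3.9,-0.5],91.8],[[8,39,-4],[0,0,0],91.8],[[8,40,-4],[0,0,0],91.8],[[7,35,-2],[0,0,0],91.8],[[0,0,0],[0,0,0],91.8],[[0,0,0],[0,0,0],91.8]]'

```text
time: 6.08
tool_pos: [480.4, 205.9, 93.7]
tcp_rot: [-1.572, 0.006, -3.115]
contact_force: [0.1, 0.7, 0.0]
grip_width: 92.0
```

```bash
python3 go.py 476 210.7 42 2.1
```

```text
t 6.075 pos [480.43 205.91  93.69] tool delta [ 4.6  51.66 -4.87] rotvec [ 0.05 -0.55 -0.34] len 52.09638097966348
```

send_rows --moves '[[[4.6,17,-5],[0,-0.5,-0.3],60],[[0,17,0],[0,0,0],45],[[0,12,0],[0,0,0],40],[[0,0,0],[0,0,0],40],[[0,0,0],[0,0,0],40]]'

```text
time: 6.7
tool_pos: [478.7, 211.8, 48.7]
tcp_rot: [-1.574, 0.008, -3.106]
contact_force: [-0.0, 0.2, 0.6]
grip_width: 46.0
```

```bash
python3 go.py 476 210.7 42 2.1; python3 look.py w3
```

```text
t 6.7 pos [478.72 211.77  48.69] tool delta [2.8  6.67 0.99] rotvec [ 0.16 -0.04 -0.44] len 7.3006533443279436
6.7 [478.72 211.77  48.69] [-1.57  0.01 -3.11] [-0.03  0.21  0.64]
```

View pics/w3.png

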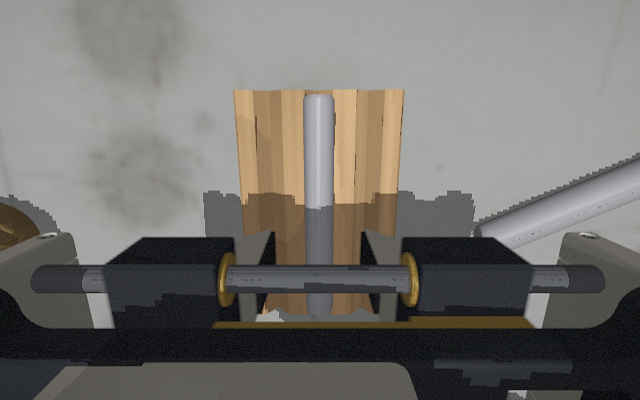

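send_rows --moves '[[[2,6,0.5],[0,0,-0.4],40],[[0,0.5,0],[0,0,0],30],[[0,0,0],[0,0,0],24]]'

```text
time: 7.12
tool_pos: [477.1, 211.3, 42.5]
tcp_rot: [-1.574, 0.002, -3.106]
contact_force: [-0.5, 0.0, -0.1]
grip_width: 26.0
```

```bash
python3 go.py 476 210.7 42 2.1
```

```text
t 7.125 pos [477.09 211.3   42.54] tool delta [1.11 0.54 0.56] rotvec [ 0.18 -0.04 -0.1 ] len 1.3576118163846977
```

send_rows --moves '[[[0,0.5,0],[0,0,0],15],[[0,0,0],[0,0,0],10],[[0,0,0],[0,0,0],10],[[0,0,0],[0,0,0],10]]'

```text
time: 7.62
tool_pos: [477.3, 211.4, 42.2]
tcp_rot: [-1.574, 0.002, -3.106]
contact_force: [-0.7, 0.0, -0.7]
grip_width: 10.1
```

```bash
python3 look.py w4;python3 -c "
from plant import *
import cv2
cv2.imwrite('pics/s4.png',viewer.capture('scene')[190:310,220:380])
cv2.imwrite('pics/s4.png',cv2.resize(cv2.imread('pics/s4.png'),None,fx=4,fy=4,interpolation=2))"
```

```text
7.625 [477.26 211.35  42.25] [-1.57  0.   -3.11] [-0.7   0.04 -0.65]
```

View pics/w4.png

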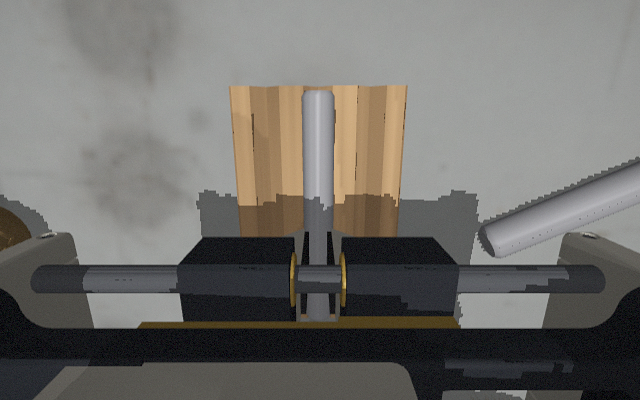

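View pics/s4.png

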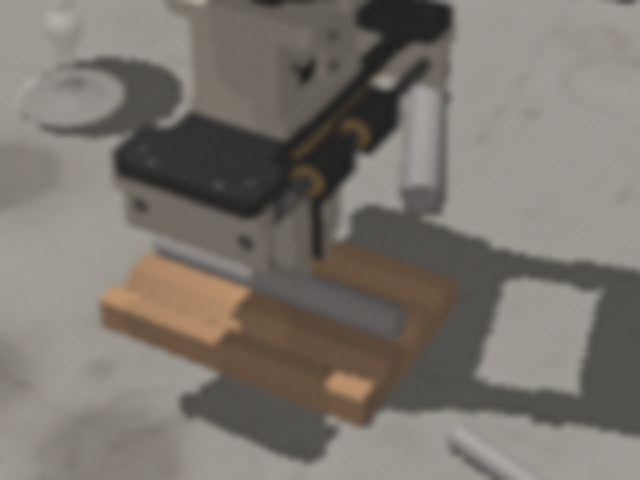

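send_rows --moves '[[[0,0,0],[0,0,0],2],[[0,0,0],[0,0,0],2],[[0,0,0],[0,0,0],2]]'

```text
time: 8.1
tool_pos: [477.2, 211.3, 42.3]
tcp_rot: [-1.574, 0.002, -3.106]
contact_force: [-0.9, 0.4, 0.6]
grip_width: 1.8
```

```bash
python3 look.py w5; python3 - <<'E'
import cv2
a=cv2.imread("pics/w4.png")[220:330,270:370];b=cv2.imread("pics/w5.png")[220:330,270:370]
cv2.imwrite("pics/w5c.png",cv2.resize(cv2.hconcat([a,b]),None,fx=4,fy=4,interpolation=2))
E
```

```text
8.1 [477.23 211.34  42.25] [-1.57  0.   -3.11] [-0.86  0.37  0.59]
```

View pics/w5c.png

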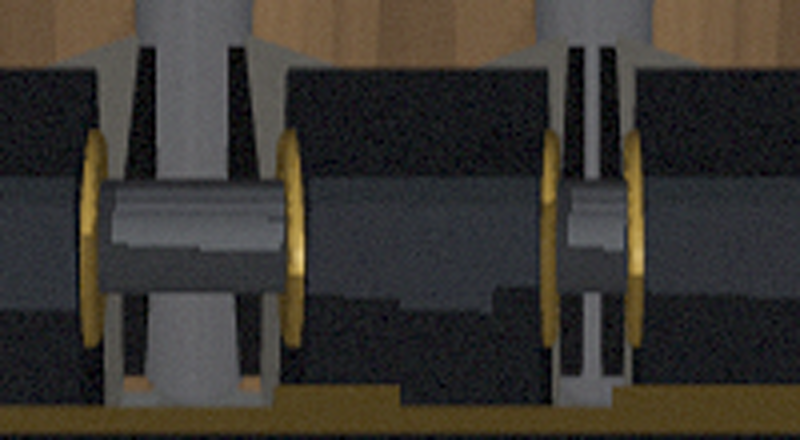

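```bash
python3 - <<'E'
from plant import bot
print(bot.finger_overhang,[a for a in dir(bot) if a[0]!='_'])
o=bot.get_obs();print(o["joint_positions"],o["tool_pos"])
E
```

```text
22.0 ['Unreachable', 'close_job', 'finger_overhang', 'get_obs']
[0.268381   0.56075289 1.75996348 0.00360746 0.81802383 1.8007629 ] [477.23074724 211.34700815  42.24543148]
```

```bash
python3 - <<'E'
from h import *
import pickle
from plant import viewer
o,m=pickle.load(open("pics/w5.pkl","rb"))
R0=rot(o["tcp_rot"])
for px in [(318,231),(318,237),(318,314),(318,321)]:
    c,d=ray(m,px); c=R0.T@(c-o["tool_pos"]); d=R0.T@d
    for x in(-9.5,-12,9.5,12):
        s=(x-c[0])/d[0]; print(px,x,(c+d*s))
cv2.imwrite('pics/s5.png',cv2.resize(viewer.capture('scene')[190:310,220:380],None,fx=4,fy=4,interpolation=2))
E
```

```text
(318, 231) -9.5 [-9.5   1.48  0.19]
(318, 231) -12 [-12.    -4.75   0.18]
(318, 231) 9.5 [ 9.5  48.82  0.26]
(318, 231) 12 [12.   55.05  0.27]
(318, 237) -9.5 [-9.5  -6.92  0.18]
(318, 237) -12 [-12.   -12.82   0.17]
(318, 237) 9.5 [ 9.5  37.91  0.24]
(318, 237) 12 [12.   43.8   0.25]
(318, 314) -9.5 [ -9.5  -70.49   0.07]
(318, 314) -12 [-12.   -73.87   0.07]
(318, 314) 9.5 [  9.5  -44.75   0.11]
(318, 314) 12 [ 12.   -41.36   0.11]
(318, 321) -9.5 [ -9.5  -73.95   0.07]
(318, 321) -12 [-12.   -77.2    0.06]
(318, 321) 9.5 [  9.5  -49.25   0.1 ]
(318, 321) 12 [ 12.  -46.    0.1]
```

View pics/s5.png

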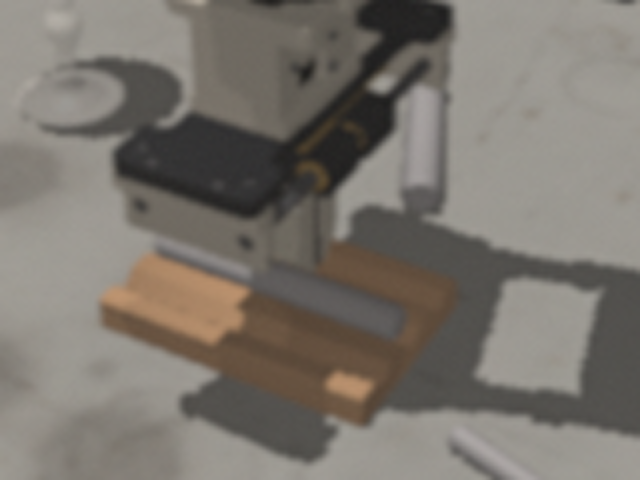

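send_rows --moves '[[[0,0,0],[0,0,0],40],[[0,0,0],[0,0,0],40],[[0,0,0],[0,0,0],40],[[0,4,0],[0,0,0],40],[[0,4,0],[0,0,0],40]]'

```text
time: 8.82
tool_pos: [477.4, 211.4, 34.0]
tcp_rot: [-1.574, 0.003, -3.106]
contact_force: [-0.7, 0.0, 0.6]
grip_width: 39.2
```

send_rows --moves '[[[0,2,0],[0,0,0],40],[[0,1,0],[0,0,0],40]]'

```text
time: 9.07
tool_pos: [477.1, 211.3, 30.3]
tcp_rot: [-1.574, 0.002, -3.106]
contact_force: [-0.2, 0.3, 0.3]
grip_width: 40.2
```

```bash
python3 look.py w6; python3 - <<'E'
import cv2
a=cv2.imread("pics/w6.png")[170:340,220:420]
from plant import viewer
b=cv2.resize(viewer.capture('scene')[215:300,245:345],None,fx=8,fy=4,interpolation=2)
cv2.imwrite("pics/w6c.png",cv2.resize(a,None,fx=3,fy=3,interpolation=2)); cv2.imwrite("pics/s6.png",cv2.resize(viewer.capture('scene')[190:310,220:380],None,fx=4,fy=4,interpolation=2))
E
```

```text
9.075 [477.13 211.34  30.28] [-1.57  0.   -3.11] [-0.18  0.3   0.25]
```

View pics/w6c.png

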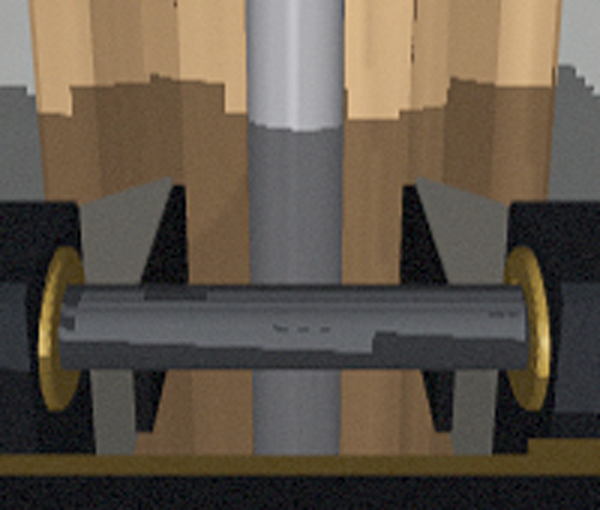

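View pics/s6.png

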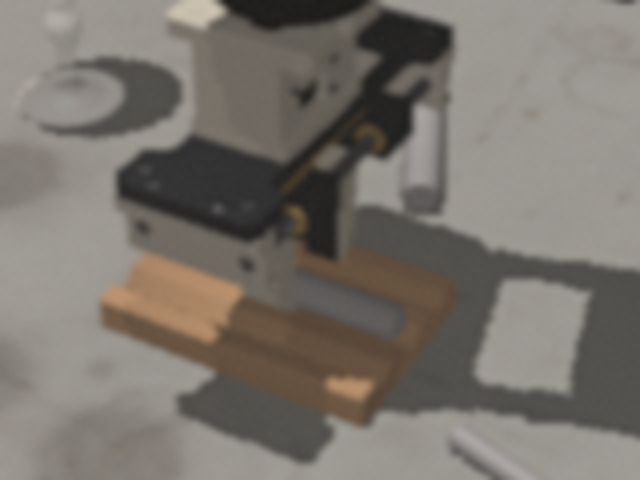

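send_rows --moves '[[[0,1.5,0],[0,0,0],40],[[0,1,0],[0,0,0],40]]'

```text
time: 9.48
tool_pos: [477.4, 211.4, 28.1]
tcp_rot: [-1.574, 0.003, -3.106]
contact_force: [0.2, -1.0, -0.1]
grip_width: 39.8
```

send_rows --moves '[[[0,1.5,0],[0,0,0],40]]'

```text
time: 9.6
tool_pos: [477.5, 211.4, 26.5]
tcp_rot: [-1.574, 0.003, -3.106]
contact_force: [-0.3, 0.1, -0.7]
grip_width: 40.2
```

send_rows --moves '[[[0,1.5,0],[0,0,0],40]]'

```text
time: 9.72
tool_pos: [477.5, 211.4, 24.9]
tcp_rot: [-1.574, 0.003, -3.106]
contact_force: [0.0, -0.6, -0.5]
grip_width: 39.8
```

send_rows --moves '[[[0,1,0],[0,0,0],40]]'

```text
time: 9.85
tool_pos: [477.5, 211.4, 23.8]
tcp_rot: [-1.574, 0.003, -3.106]
contact_force: [-0.4, -0.6, 0.1]
grip_width: 39.9
```

send_rows --moves '[[[0,1,0],[0,0,0],40]]'

```text
time: 9.98
tool_pos: [477.4, 211.4, 22.7]
tcp_rot: [-1.574, 0.003, -3.106]
contact_force: [0.8, 0.2, -0.5]
grip_width: 39.8
```

send_rows --moves '[[[0,1,0],[0,0,0],40]]'

```text
time: 10.1
tool_pos: [477.4, 211.5, 21.7]
tcp_rot: [-1.574, 0.003, -3.106]
contact_force: [1.1, 0.1, 0.7]
grip_width: 39.9
```

send_rows --moves '[[[0,1,0],[0,0,0],40]]'

```text
time: 10.22
tool_pos: [477.5, 211.5, 20.6]
tcp_rot: [-1.574, 0.003, -3.106]
contact_force: [0.6, 0.5, -0.2]
grip_width: 39.9
```

```bash
python3 look.py w7; python3 - <<'E'
import cv2
a=cv2.imread("pics/w7.png")[170:340,220:420]
from plant import viewer
cv2.imwrite("pics/w7c.png",cv2.resize(a,None,fx=3,fy=3,interpolation=2)); cv2.imwrite("pics/s7.png",cv2.resize(viewer.capture('scene')[190:310,220:380],None,fx=4,fy=4,interpolation=2))
E
```

```text
10.225 [477.48 211.46  20.61] [-1.57  0.   -3.11] [ 0.62  0.46 -0.22]
```

View pics/w7c.png

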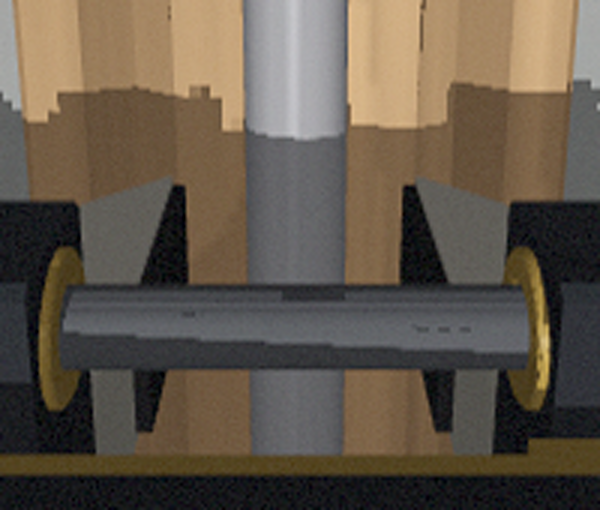

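View pics/s7.png

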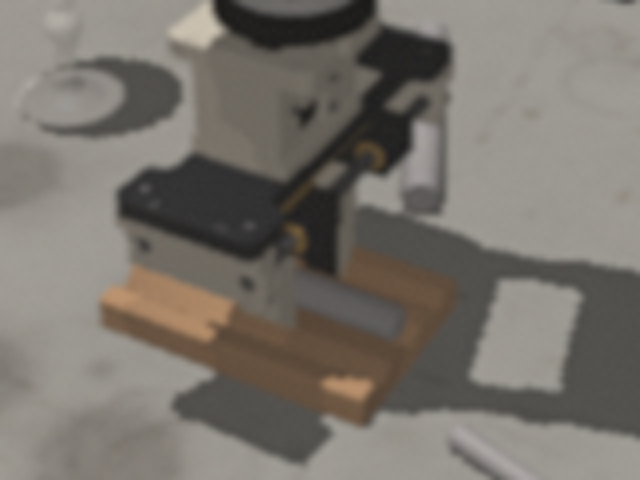

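send_rows --moves '[[[0,0,0],[0,0,0],25],[[0,0,0],[0,0,0],15],[[0,0,0],[0,0,0],10],[[0,0,0],[0,0,0],10]]'

```text
time: 10.82
tool_pos: [477.4, 211.0, 20.6]
tcp_rot: [-1.573, 0.002, -3.105]
contact_force: [0.3, 1.1, 0.3]
grip_width: 17.2
```

send_rows --moves '[[[0,-4,0],[0,0,0],5],[[0,-10,0],[0,0,0],5],[[0,-20,0],[0,0,0],5],[[0,-20,0],[0,0,0],5],[[0,0,0],[0,0,0],5]]'

```text
time: 11.45
tool_pos: [476.3, 211.0, 76.7]
tcp_rot: [-1.573, -0.0, -3.106]
contact_force: [-0.4, -0.4, -3.1]
grip_width: 16.9
```

```bash
python3 look.py w8; python3 - <<'E'
import cv2
a=cv2.imread("pics/w8.png")[40:340,220:420]
from plant import viewer
cv2.imwrite("pics/w8c.png",cv2.resize(a,None,fx=2,fy=2,interpolation=2)); cv2.imwrite("pics/s8.png",cv2.resize(viewer.capture('scene')[170:310,220:380],None,fx=4,fy=4,interpolation=2))
E
```

```text
11.45 [476.26 211.04  76.73] [-1.57 -0.   -3.11] [-0.43 -0.36 -3.05]
```

View pics/w8c.png

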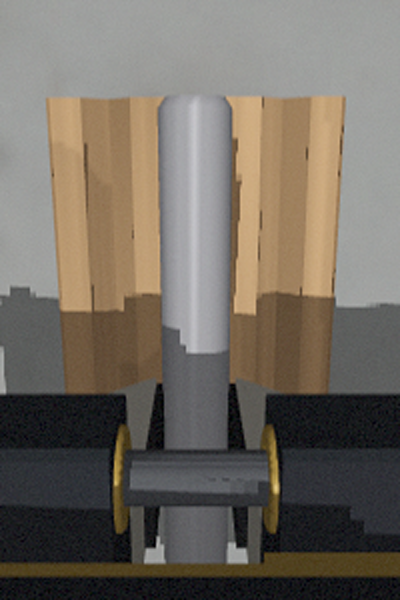

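View pics/s8.png

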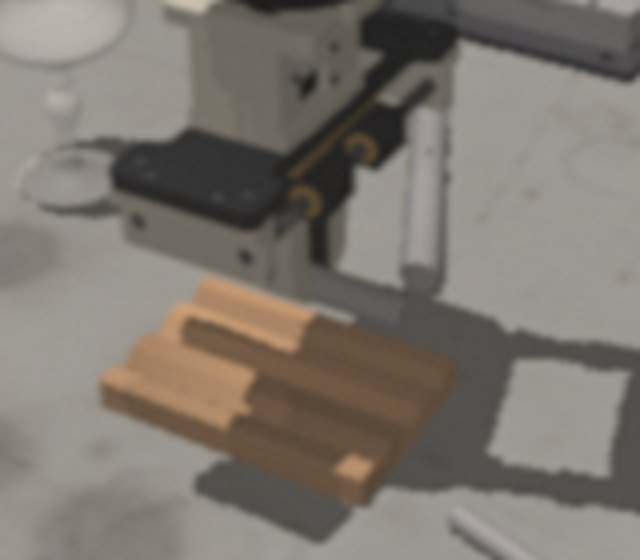

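```bash
python3 - <<'E'
from h import *
import pickle
o,m=pickle.load(open("pics/w8.pkl","rb")); R0=rot(o["tcp_rot"])
W=lambda q:o["tool_pos"]+R0@np.array(q,float)
for tilt in (-3,0,3):
  t=np.tan(np.radians(tilt))
  for x in (-84,-60,-40,-20):
    y=-2.4-t*(-x) # tilt>0 : front up
    c,l,r,tp=[proj(m,W(q))[0] for q in ((x,y,0),(x,y,9),(x,y,-9),(x,y-9,0))]
    print(tilt,x,"centre",c,"width",abs(l-r)[0],"top",tp)
im=cv2.cvtColor(cv2.imread("pics/w8.png"),cv2.COLOR_BGR2GRAY)
for r in (85,88,90,95,100,110,130,150,180,200): print(r,im[r,292:346])
E
```

```text
-3 -84 centre [317.49  87.62] width 37.00420009425716 top [317.49  86.14]
-3 -60 centre [317.53 137.94] width 35.73704824087952 top [317.53 139.51]
-3 -40 centre [317.56 177.32] width 34.74554192242016 top [317.57 181.11]
-3 -20 centre [317.6  214.57] width 33.8075680552833 top [317.6  220.33]
0 -84 centre [317.49  86.92] width 38.085410296846476 top [317.49  85.35]
0 -60 centre [317.53 138.47] width 36.45088548191478 top [317.53 140.1 ]
0 -40 centre [317.56 178.16] width 35.192253645629364 top [317.57 182.05]
0 -20 centre [317.6  215.21] width 34.01764060417253 top [317.6  221.05]
3 -84 centre [317.49  86.18] width 39.231705031971444 top [317.49  84.51]
3 -60 centre [317.53 139.02] width 37.1938213459573 top [317.53 140.72]
3 -40 centre [317.57 179.03] width 35.65060141371242 top [317.57 183.02]
3 -20 centre [317.6  215.85] width 34.23034016291086 top [317.6  221.77]
85 [150 151 148 151 152 153 149 153 152 152 152 151 151 153 152 151 150 153
 151 152 150 150 149 151 150 151 153 150 154 152 154 153 154 153 153 155
 153 154 153 151 153 154 153 153 153 155 154 155 154 153 154 156 156 1
[... 1316 characters left out ...]
120 121 175 174 178 177 175]
150 [163 163 162 159 159 158 164 143 104 117 131 140 148 148 154 156 162 166
 166 167 167 166 174 181 192 194 185 174 168 167 170 167 166 163 162 156
 152 148 144 136 126 118 107  91 100  92  88 124 172 174 174 174 175 174]
180 [165 165 166 164 164 163 163 168 116 114 127 136 144 147 153 157 164 166
 168 166 167 169 175 183 189 190 180 174 167 168 165 166 161 160 159 155
 152 145 139 134 124 111  99  93 103  94 173 169 170 168 172 171 172 171]
200 [ 93  97  99  96  97  94  94  97  89 112 122 134 144 146 155 157 160 165
 166 165 168 167 174 181 188 187 178 171 168 168 167 166 163 159 157 152
 150 146 140 129 121 110  98 103  99 100 106 107 100  96  96  96 101  98]
```

send_rows --moves '[[[0,-20,10],[0,0,0],5],[[-2,-20,30],[0,0,0],5],[[-5,0,45],[0,0,0],5],[[-5,0,50],[0,0,0],5],[[-5,0,50],[0,0,0],5],[[-5,0,50],[0,0,0],5],[[-5,0,50],[0,0,0],5],[[-5,0,50],[0,0,0],5],[[-5,0,40],[0,0,0],5],[[0,0,25],[0,0,0],5],[[0,0,0],[0,0,0],5]]'

```text
time: 12.92
tool_pos: [522.6, -199.3, 103.1]
tcp_rot: [-1.577, -0.021, -3.104]
contact_force: [-0.2, 0.2, -3.1]
grip_width: 16.9
```

```bash
python3 go.py 517.8 -225.4 75 0.71
```

```text
t 12.925 pos [ 522.58 -199.35  103.11] tool delta [ 5.16 28.07 26.02] rotvec [0.32 1.45 1.23] len 38.62099257761148
```

send_rows --moves '[[[2,6,13],[0.3,1.4,1.2],5],[[2,10,12],[0,0,0],5],[[1,11,2],[0,0,0],5],[[0,0,0],[0,0,0],5]]'

```text
time: 13.42
tool_pos: [516.4, -223.5, 71.9]
tcp_rot: [-1.576, -0.006, -3.127]
contact_force: [-0.2, -0.0, -3.6]
grip_width: 16.8
```

```bash
python3 go.py 517.8 -225.4 75 0.71; python3 look.py w9;  python3 - <<'E'
import cv2
a=cv2.imread("pics/w9.png")[30:340,230:410]
cv2.imwrite("pics/w9c.png",cv2.resize(a,None,fx=3.5,fy=1.9,interpolation=2))
E
```

```text
t 13.425 pos [ 516.42 -223.48   71.93] tool delta [-1.33 -3.08  1.92] rotvec [0.29 0.15 0.32] len 3.8700587518456424
13.425 [ 516.42 -223.48   71.93] [-1.58 -0.01 -3.13] [-0.15 -0.03 -3.56]
```

View pics/w9c.png

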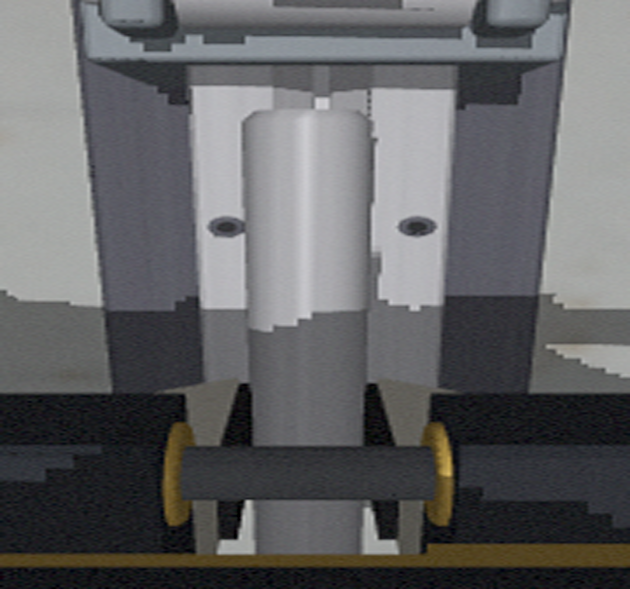

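send_rows --moves '[[[0,8,2.6],[0.3,0,0.3],5],[[0,8,0],[0,0,0],5],[[0,4,0],[0,0,0],5],[[0,0,0],[0,0,0],5]]'

```text
time: 13.98
tool_pos: [517.5, -225.6, 51.5]
tcp_rot: [-1.569, 0.002, -3.125]
contact_force: [0.1, -0.1, -3.2]
grip_width: 17.1
```

```bash
python3 go.py 517.8 -225.4 43 0.71; python3 look.py w10;  python3 - <<'E'
import cv2
a=cv2.imread("pics/w10.png")[0:340,230:410]
cv2.imwrite("pics/w10c.png",cv2.resize(a,None,fx=3.5,fy=1.7,interpolation=2))
E
```

```text
t 13.975 pos [ 517.47 -225.56   51.55] tool delta [-0.32  8.55 -0.17] rotvec [-0.09  0.24 -0.09] len 8.55581479226081
13.975 [ 517.47 -225.56   51.55] [-1.57  0.   -3.13] [ 0.12 -0.07 -3.23]
```

View pics/w10c.png

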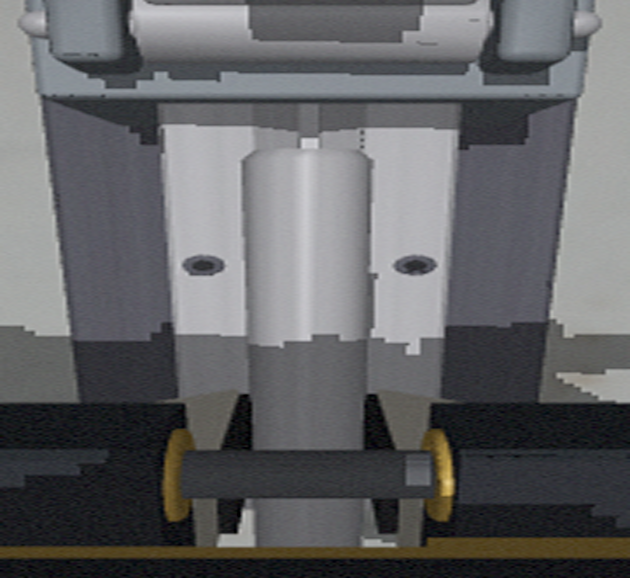

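send_rows --moves '[[[0,3.5,0.5],[0,0.2,0],5],[[0,2.5,0],[0,0,0],5]]'

```text
time: 14.28
tool_pos: [518.0, -226.4, 45.9]
tcp_rot: [-1.568, 0.003, -3.129]
contact_force: [0.0, -0.7, -2.5]
grip_width: 17.1
```

send_rows --moves '[[[0,1,0],[0,0,0],5]]'

```text
time: 14.4
tool_pos: [518.0, -226.4, 44.8]
tcp_rot: [-1.569, 0.003, -3.129]
contact_force: [0.4, 0.1, -3.8]
grip_width: 17.0
```

send_rows --moves '[[[0,0.7,0],[0,0,0],5]]'

```text
time: 14.52
tool_pos: [517.9, -226.4, 44.1]
tcp_rot: [-1.569, 0.003, -3.129]
contact_force: [0.0, -0.7, -3.6]
grip_width: 17.1
```

send_rows --moves '[[[0,0.7,0],[0,0,0],5]]'

```text
time: 14.65
tool_pos: [518.0, -226.4, 43.4]
tcp_rot: [-1.569, 0.003, -3.129]
contact_force: [0.2, -0.7, -3.3]
grip_width: 17.5
```

send_rows --moves '[[[0,0.6,0],[0,0,0],5]]'

```text
time: 14.78
tool_pos: [518.1, -226.2, 43.0]
tcp_rot: [-1.569, 0.003, -3.129]
contact_force: [-1.5, 2.3, 1.0]
grip_width: 17.3
```

send_rows --moves '[[[0,0.6,0],[0,0,0],5]]'

```text
time: 14.9
tool_pos: [518.2, -226.0, 42.8]
tcp_rot: [-1.569, 0.004, -3.129]
contact_force: [-0.3, 2.7, 0.9]
grip_width: 17.1
```

send_rows --moves '[[[0,0,0],[0,0,0],25],[[0,-1,0],[0,0,0],35],[[10,-1,0],[0,0,0],35],[[10,0,0],[0,0,0],35],[[0,0,0],[0,0,0],35]]'

```text
time: 15.52
tool_pos: [497.3, -227.2, 45.6]
tcp_rot: [-1.567, 0.005, -3.129]
contact_force: [0.7, -0.9, 0.3]
grip_width: 35.3
```

```bash
python3 go.py 497.8 -225.4 43 0.71; python3 look.py w11;  python3 - <<'E'
import cv2
a=cv2.imread("pics/w11.png")[0:340,230:410]
cv2.imwrite("pics/w11c.png",cv2.resize(a,None,fx=3.5,fy=1.7,interpolation=2))
E
```

```text
t 15.525 pos [ 497.26 -227.2    45.57] tool delta [-0.55  2.56 -1.8 ] rotvec [-0.22  0.02 -0.32] len 3.180407798917147
15.525 [ 497.26 -227.2    45.57] [-1.57  0.01 -3.13] [ 0.67 -0.91  0.31]
```

View pics/w11c.png

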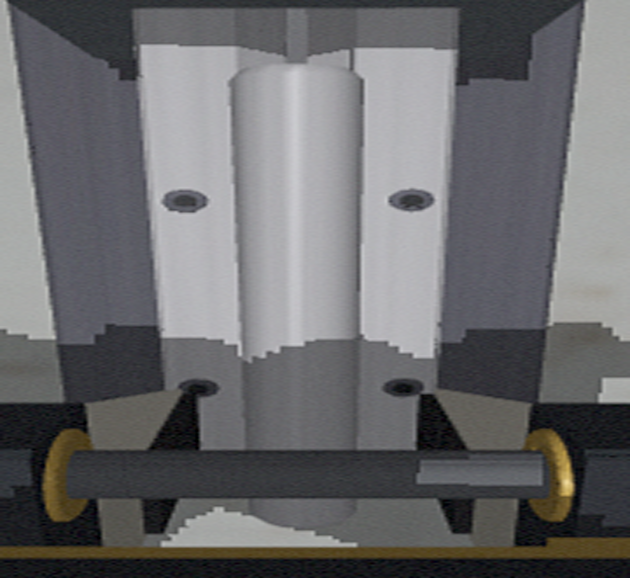

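send_rows --moves '[[[0,1.2,-1.2],[-0.2,-0.3,-0.3],32],[[0,1.2,0],[0,0,0],30],[[0,0,0],[0,0,0],30]]'

```text
time: 15.95
tool_pos: [498.2, -226.2, 43.1]
tcp_rot: [-1.57, 0.001, -3.123]
contact_force: [0.0, 0.6, 0.9]
grip_width: 30.2
```

```bash
python3 go.py 497.8 -225.4 43 1.0; python3 look.py w12;  python3 - <<'E'
import cv2
a=cv2.imread("pics/w12.png")[0:340,230:410]
cv2.imwrite("pics/w12c.png",cv2.resize(a,None,fx=3.5,fy=1.7,interpolation=2))
E
```

```text
t 15.95 pos [ 498.19 -226.23   43.09] tool delta [ 0.37  0.09 -0.84] rotvec [-0.04  0.05 -0.06] len 0.9214497899474922
15.95 [ 498.19 -226.23   43.09] [-1.57  0.   -3.12] [0.03 0.6  0.88]
```

View pics/w12c.png

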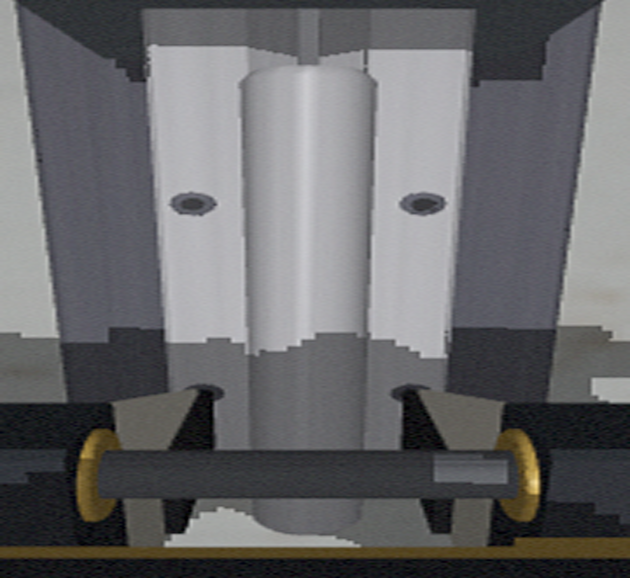

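send_rows --moves '[[[0,0,0],[0,0,0],20],[[0,0,0],[0,0,0],10],[[0,0,0],[0,0,0],5]]'

```text
time: 16.38
tool_pos: [498.3, -226.1, 43.1]
tcp_rot: [-1.57, 0.001, -3.123]
contact_force: [0.2, -0.0, -0.5]
grip_width: 17.3
```

```bash
python3 go.py 497.8 -225.4 43 1.0
```

```text
t 16.375 pos [ 498.29 -226.14   43.09] tool delta [ 0.48  0.09 -0.75] rotvec [-0.04  0.06 -0.06] len 0.8906528911452366
```

send_rows --moves '[[[-4,0,0],[0,0,0],5],[[-4,0,0],[0,0,0],5]]'

```text
time: 16.62
tool_pos: [506.0, -226.0, 43.1]
tcp_rot: [-1.57, -0.0, -3.123]
contact_force: [-0.9, 0.4, 0.6]
grip_width: 17.4
```

send_rows --moves '[[[-3,0,0],[0,0,0],5],[[-2,0,0],[0,0,0],5]]'

```text
time: 16.88
tool_pos: [511.4, -225.9, 43.1]
tcp_rot: [-1.57, -0.001, -3.123]
contact_force: [-1.5, -1.1, 1.7]
grip_width: 17.1
```

send_rows --moves '[[[-1,0,0],[0,0,0],5],[[-1,0,0],[0,0,0],5]]'

```text
time: 17.12
tool_pos: [513.6, -225.9, 43.1]
tcp_rot: [-1.57, -0.001, -3.123]
contact_force: [-2.7, -0.7, 2.1]
grip_width: 17.3
```

send_rows --moves '[[[-1,0,0],[0,0,0],5],[[-1,0,0],[0,0,0],5]]'

```text
time: 17.38
tool_pos: [515.6, -225.8, 43.1]
tcp_rot: [-1.57, -0.001, -3.123]
contact_force: [-2.2, -0.5, 0.7]
grip_width: 17.0
```

send_rows --moves '[[[-1,0,0],[0,0,0],5],[[-1,0,0],[0,0,0],5]]'

```text
time: 17.62
tool_pos: [517.7, -225.8, 43.1]
tcp_rot: [-1.57, -0.001, -3.123]
contact_force: [-1.7, -0.5, -0.0]
grip_width: 16.6
```

send_rows --moves '[[[-1,0,0],[0,0,0],5]]'

```text
time: 17.75
tool_pos: [518.6, -225.7, 43.1]
tcp_rot: [-1.57, -0.001, -3.123]
contact_force: [-2.9, -1.1, 2.2]
grip_width: 16.8
```

send_rows --moves '[[[-1,0,0],[0,0,0],5]]'

```text
time: 17.88
tool_pos: [519.1, -225.8, 43.0]
tcp_rot: [-1.571, -0.002, -3.123]
contact_force: [-4.5, -1.1, 4.3]
grip_width: 17.3
```

send_rows --moves '[[[-1,0,0],[0,0,0],5]]'

```text
time: 18.0
tool_pos: [519.4, -225.8, 43.0]
tcp_rot: [-1.571, -0.004, -3.123]
contact_force: [-6.1, -1.0, 4.2]
grip_width: 17.3
```

send_rows --moves '[[[-1,0,0],[0,0,0],5]]'

```text
time: 18.12
tool_pos: [519.5, -225.8, 43.0]
tcp_rot: [-1.571, -0.006, -3.123]
contact_force: [-7.0, -1.8, 4.6]
grip_width: 16.8
```

send_rows --moves '[[[-1,0,0],[0,0,0],5]]'

```text
time: 18.25
tool_pos: [519.6, -225.7, 43.0]
tcp_rot: [-1.572, -0.008, -3.123]
contact_force: [-7.1, -1.3, 4.2]
grip_width: 17.1
```

```bash
python3 go.py 521.6 -225.7 43.1 1.0
```

```text
t 18.25 pos [ 519.58 -225.74   43.03] tool delta [-2.02 -0.09  0.  ] rotvec [0.05 0.09 0.47] len 2.0265124597378774
```

send_rows --moves '[[[-1.6,-0.1,0],[0,0,0.4],5]]'

```text
time: 18.38
tool_pos: [520.2, -225.7, 43.1]
tcp_rot: [-1.572, -0.003, -3.122]
contact_force: [-6.1, -0.3, 4.2]
grip_width: 17.1
```

send_rows --moves '[[[-1.8,0,0],[0,0,0.3],5]]'

```text
time: 18.5
tool_pos: [521.1, -225.7, 43.1]
tcp_rot: [-1.572, 0.0, -3.122]
contact_force: [-5.0, -1.3, 3.9]
grip_width: 17.2
```

send_rows --moves '[[[-1.5,0,0],[0,0,0.1],5]]'

```text
time: 18.62
tool_pos: [521.8, -225.7, 43.0]
tcp_rot: [-1.573, 0.0, -3.122]
contact_force: [-5.1, -0.2, 4.3]
grip_width: 17.0
```

send_rows --moves '[[[-1.2,0,0],[0,0,0.1],5]]'

```text
time: 18.75
tool_pos: [522.2, -225.7, 43.0]
tcp_rot: [-1.573, 0.0, -3.122]
contact_force: [-6.2, -1.4, 3.8]
grip_width: 17.1
```

send_rows --moves '[[[-1.2,0,0],[0,0,0.1],5]]'

```text
time: 18.88
tool_pos: [522.8, -225.7, 43.1]
tcp_rot: [-1.573, 0.001, -3.122]
contact_force: [-5.4, -0.6, 3.4]
grip_width: 17.1
```

send_rows --moves '[[[-1.2,0,0],[0,0,0.1],5]]'

```text
time: 19.0
tool_pos: [523.2, -225.7, 43.0]
tcp_rot: [-1.574, 0.001, -3.122]
contact_force: [-5.6, -0.6, 3.9]
grip_width: 16.9
```

send_rows --moves '[[[-1.2,0,0],[0,0,0.1],5]]'

```text
time: 19.12
tool_pos: [523.7, -225.7, 43.0]
tcp_rot: [-1.574, 0.001, -3.122]
contact_force: [-6.2, -0.4, 4.0]
grip_width: 17.0
```

send_rows --moves '[[[-1.2,0,0],[0,0,0.1],5]]'

```text
time: 19.25
tool_pos: [524.2, -225.7, 43.1]
tcp_rot: [-1.574, 0.001, -3.122]
contact_force: [-5.9, -0.9, 4.3]
grip_width: 17.3
```

send_rows --moves '[[[-1.6,-0.3,0],[0.1,0,0.1],5],[[-1.6,-0.1,0],[0,0,0.1],5]]'

```text
time: 19.5
tool_pos: [526.5, -225.6, 43.1]
tcp_rot: [-1.573, 0.003, -3.122]
contact_force: [-4.8, -1.0, 2.0]
grip_width: 17.5
```

send_rows --moves '[[[-1.6,0,0],[0.1,0,0.1],5],[[-1.6,0,0],[0,0,0.1],5]]'

```text
time: 19.75
tool_pos: [529.2, -225.6, 43.1]
tcp_rot: [-1.571, 0.005, -3.122]
contact_force: [-5.1, -1.4, 2.4]
grip_width: 17.2
```

send_rows --moves '[[[-1.6,0,0],[0,0,0.1],5],[[-1.6,0,0],[0,0,0.1],5]]'

```text
time: 20.0
tool_pos: [532.0, -225.5, 43.1]
tcp_rot: [-1.572, 0.007, -3.122]
contact_force: [-5.6, -1.0, 2.5]
grip_width: 17.1
```

send_rows --moves '[[[-1.6,0,0],[0,0,0.1],5],[[-1.6,0,0],[0,0,0.1],5]]'

```text
time: 20.25
tool_pos: [534.8, -225.5, 43.1]
tcp_rot: [-1.572, 0.01, -3.122]
contact_force: [-3.9, -1.5, 2.2]
grip_width: 17.1
```

send_rows --moves '[[[-1.4,0,0],[0,0,-0.2],5],[[-1.4,0,0],[0,0,-0.1],5]]'

```text
time: 20.5
tool_pos: [537.1, -225.4, 43.1]
tcp_rot: [-1.572, 0.003, -3.122]
contact_force: [-5.2, -1.7, 3.2]
grip_width: 17.3
```

send_rows --moves '[[[-1.4,0,0],[0,0,-0.1],5],[[-1.4,0,0],[0,0,0],5]]'

```text
time: 20.75
tool_pos: [539.6, -225.4, 43.1]
tcp_rot: [-1.572, -0.0, -3.122]
contact_force: [-5.6, -1.3, 2.6]
grip_width: 17.1
```

send_rows --moves '[[[-1.4,0,0],[0,0,0],5],[[-1.4,0,0],[0,0,0],5]]'

```text
time: 21.0
tool_pos: [542.0, -225.4, 43.1]
tcp_rot: [-1.573, -0.001, -3.122]
contact_force: [-5.0, -0.7, 3.1]
grip_width: 16.9
```

send_rows --moves '[[[-1.4,0,0],[0,0,0],5],[[-1.4,0,0],[0,0,0],5]]'

```text
time: 21.25
tool_pos: [544.4, -225.3, 43.1]
tcp_rot: [-1.573, -0.002, -3.122]
contact_force: [-5.0, -1.1, 3.3]
grip_width: 17.4
```

send_rows --moves '[[[-1.4,0,0],[0,0,0.1],5],[[-1.4,0,0],[0,0,0],5]]'

```text
time: 21.5
tool_pos: [546.9, -225.3, 43.1]
tcp_rot: [-1.573, -0.002, -3.122]
contact_force: [-5.8, -0.6, 2.4]
grip_width: 17.1
```

send_rows --moves '[[[-1.4,0,0],[0,0,0.1],5],[[-1.4,0,0],[0,0,0],5]]'

```text
time: 21.75
tool_pos: [549.3, -225.3, 43.1]
tcp_rot: [-1.573, -0.001, -3.122]
contact_force: [-5.0, -0.8, 2.5]
grip_width: 17.1
```

send_rows --moves '[[[-1.4,0,0],[0,0,0.1],5],[[-1.4,0,0],[0,0,0],5]]'

```text
time: 22.0
tool_pos: [551.7, -225.3, 43.1]
tcp_rot: [-1.574, -0.001, -3.122]
contact_force: [-4.9, -1.6, 3.2]
grip_width: 17.5
```

send_rows --moves '[[[-1.4,0,0],[0,0,0.1],5],[[-1.4,0,0],[0,0,0],5]]'

```text
time: 22.25
tool_pos: [554.1, -225.2, 43.0]
tcp_rot: [-1.574, -0.0, -3.122]
contact_force: [-4.8, -1.9, 2.3]
grip_width: 17.0
```

send_rows --moves '[[[-1.4,0,-0.1],[0.1,0,0],5],[[-1.4,0,0],[0,0,0],5]]'

```text
time: 22.5
tool_pos: [556.5, -225.1, 43.1]
tcp_rot: [-1.572, -0.001, -3.122]
contact_force: [-4.3, -0.4, 2.7]
grip_width: 17.2
```

send_rows --moves '[[[-1.4,0,-0.1],[0.1,0,0],5],[[-1.4,0,0],[0,0,0],5]]'

```text
time: 22.75
tool_pos: [559.0, -225.1, 43.1]
tcp_rot: [-1.57, -0.002, -3.122]
contact_force: [-4.7, -0.5, 2.1]
grip_width: 17.3
```

send_rows --moves '[[[-1.4,0,0],[0,0,0],5],[[-1.4,0,0],[0,0,0],5]]'

```text
time: 23.0
tool_pos: [561.4, -225.0, 43.1]
tcp_rot: [-1.571, -0.004, -3.122]
contact_force: [-5.4, -1.1, 2.4]
grip_width: 17.2
```

send_rows --moves '[[[-1.4,0,0],[0,0,0],5],[[-1.4,0,0],[0,0,0],5]]'

```text
time: 23.25
tool_pos: [563.8, -225.0, 43.1]
tcp_rot: [-1.571, -0.005, -3.122]
contact_force: [-5.0, -0.7, 2.7]
grip_width: 17.2
```

send_rows --moves '[[[-1.4,0,0],[0,0,0.1],5]]'

```text
time: 23.38
tool_pos: [565.0, -225.0, 43.0]
tcp_rot: [-1.571, -0.004, -3.122]
contact_force: [-5.0, -0.2, 3.1]
grip_width: 17.7
```

send_rows --moves '[[[-1.4,0,0],[0,0,0.1],5]]'

```text
time: 23.5
tool_pos: [566.0, -225.0, 43.0]
tcp_rot: [-1.571, -0.003, -3.122]
contact_force: [-8.4, -1.1, 3.9]
grip_width: 16.9
```

send_rows --moves '[[[-1.4,0,0],[0,0,0.1],5]]'

```text
time: 23.62
tool_pos: [566.1, -225.0, 43.0]
tcp_rot: [-1.572, -0.004, -3.121]
contact_force: [-11.3, -1.4, 7.1]
grip_width: 17.4
```

send_rows --moves '[[[-1.4,0,0],[0,0,0.1],5]]'

```text
time: 23.75
tool_pos: [566.1, -225.0, 43.0]
tcp_rot: [-1.572, -0.006, -3.121]
contact_force: [-9.2, -1.5, 6.1]
grip_width: 16.9
```

send_rows --moves '[[[0,0,0],[0,0,0],5],[[0,0,0],[0,0,0],25],[[0,0,0],[0,0,0],30],[[0,-2,0],[0,0,0],30],[[0,-8,0],[0,0,0],30],[[0,-15,0],[0,0,0],40],[[0,0,0],[0,0,0],40]]'

```text
time: 24.62
tool_pos: [569.2, -224.9, 70.8]
tcp_rot: [-1.571, 0.001, -3.121]
contact_force: [0.5, -0.8, 0.0]
grip_width: 39.6
```

```bash
python3 look.py w13;  python3 - <<'E'
import cv2
a=cv2.imread("pics/w13.png")
from plant import viewer
t=viewer.capture("top"); s=viewer.capture("scene")
cv2.imwrite("pics/t13.png",cv2.resize(cv2.hconcat([cv2.imread("pics/top0.png")[110:200,395:475],t[110:200,395:475]]),None,fx=5,fy=5,interpolation=2))
cv2.imwrite("pics/s13.png",cv2.resize(cv2.vconcat([cv2.imread("pics/scene0.png")[115:195,290:400],s[115:195,290:400]]),None,fx=4,fy=3.7,interpolation=2))
E
```

```text
24.625 [ 569.16 -224.89   70.8 ] [-1.57  0.   -3.12] [ 0.46 -0.76  0.04]
```

View pics/w13.png

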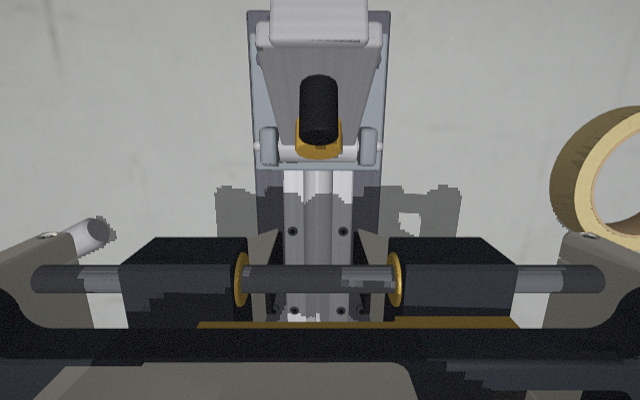

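View pics/t13.png

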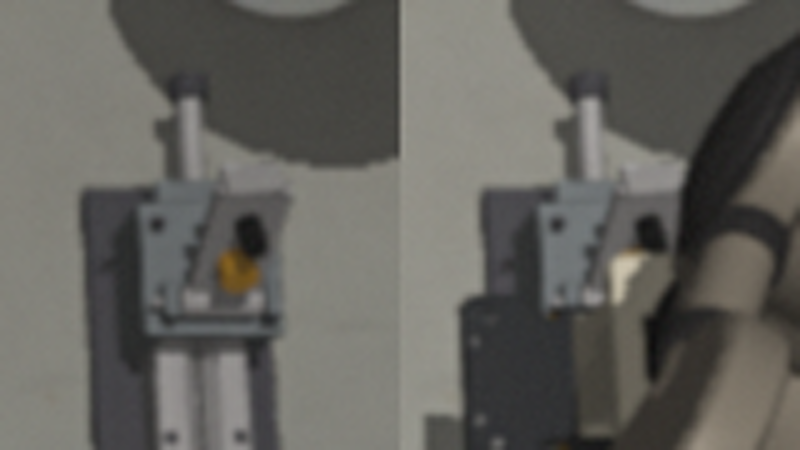

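View pics/s13.png

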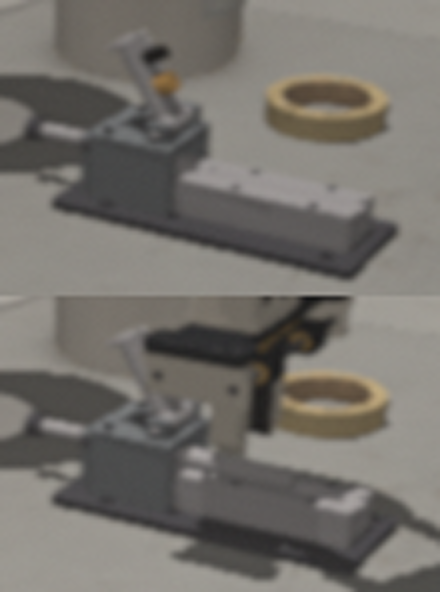

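```bash
python3 - <<'E'
from h import *
from plant import viewer
S=viewer.camera_model("scene");T=viewer.camera_model("top")
print("foot",onz(T,(453,92),0),onz(S,(283,150),0))
p,e=tri(S,(279,82),T,(490,48));print("bowl centre",p,e)
# bowl radius px 63 in top, 37 in scene
K,R,t=cam(T);print("top depth",(R@p+t)[2], "radius",63/367*(R@p+t)[2]); K,R,t=cam(S);print("scene radius",37/404*(R@p+t)[2])
print("cyl", onz(T,(555,120),0), onz(T,(610,55),180))
E
```

```text
foot [ 858.66 -294.5     0.  ] [ 843.75 -281.09    0.  ]
bowl centre [ 854.69 -297.13  219.25] 10.528852349520328
top depth 760.4787695360432 radius 130.54540185496109
scene radius 115.0177324848952
cyl [ 779.61 -552.96    0.  ] [ 855.01 -570.32  180.  ]
```

send_rows --moves '[[[0,-30,0],[0,0,0],0],[[0,-50,0],[0,0,0],0],[[0,-40,0],[0,0,9],0],[[0,-10,0],[0,0,9],0],[[0,0,0],[0,0,0],0]]'

```text
time: 25.4
tool_pos: [565.7, -224.0, 199.3]
tcp_rot: [-1.575, 0.314, -3.123]
contact_force: [0.5, -0.2, -0.1]
grip_width: 0.4
```

```bash
cat > got.py <<'E'
import sys
from plant import bot
from h import *
x,y,z,yaw,t=map(float,sys.argv[1:6]); o=bot.get_obs()
R=down(np.radians(yaw),-1)@Ro.from_rotvec([0,0,t],degrees=True).as_matrix()
d,w=delta(o,[x,y,z],R); print("t",o["time"],"pos",o["tool_pos"],"tool y",rot(o["tcp_rot"])[:,1],"tool delta",d,"rotvec",w,"len",np.linalg.norm(d),o["joint_positions"])
E
python3 got.py 694 -219 200 0.7 18; python3 look.py w14
```

```text
t 25.4 pos [ 565.72 -224.02  199.3 ] tool y [ 0.31  0.01 -0.95] tool delta [-122.32   38.93   -2.46] rotvec [0.37 0.35 0.04] len 128.38493497396664 [-0.6   0.37  1.61  0.23  0.92  0.83]
25.4 [ 565.72 -224.02  199.3 ] [-1.58  0.31 -3.12] [ 0.49 -0.21 -0.09]
```

View pics/w14.png

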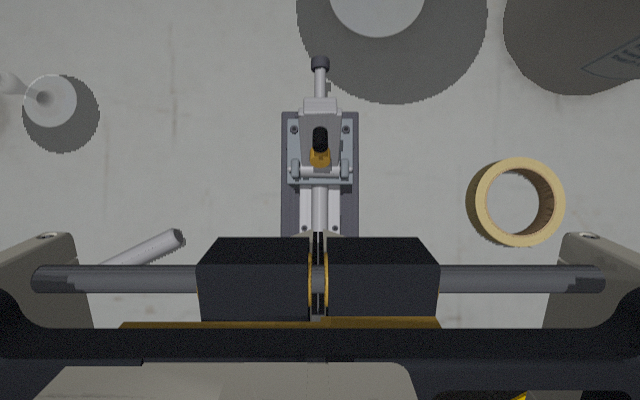

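```bash
python3 - <<'E'
from h import *
import pickle
o,m=pickle.load(open("pics/w14.pkl","rb"))
print("foot",onz(m,(377,-8),2),onz(m,(377,38),2))
for z in (130,135,140): print("lip back",z,onz(m,(320,97),z), onz(m,(320,113),z+8))
print("shadow/bowl edge",onz(m,(390,103),0),onz(m,(390,103),200))
E
python3 - <<'E'
import cv2
a=cv2.imread("pics/w14.png")[0:130,240:520]
cv2.imwrite("pics/w14c.png",cv2.resize(a,None,fx=2.8,fy=4,interpolation=2))
E
```

```text
foot [ 856.57 -290.95    2.  ] [ 798.62 -291.62    2.  ]
lip back 130 [ 676.35 -223.55  130.  ] [ 660.93 -223.8   138.  ]
lip back 135 [ 674.48 -223.56  135.  ] [ 659.34 -223.81  143.  ]
lip back 140 [ 672.62 -223.58  140.  ] [ 657.74 -223.82  148.  ]
shadow/bowl edge [ 718.91 -308.8     0.  ] [ 647.52 -263.17  200.  ]
```

View pics/w14c.png

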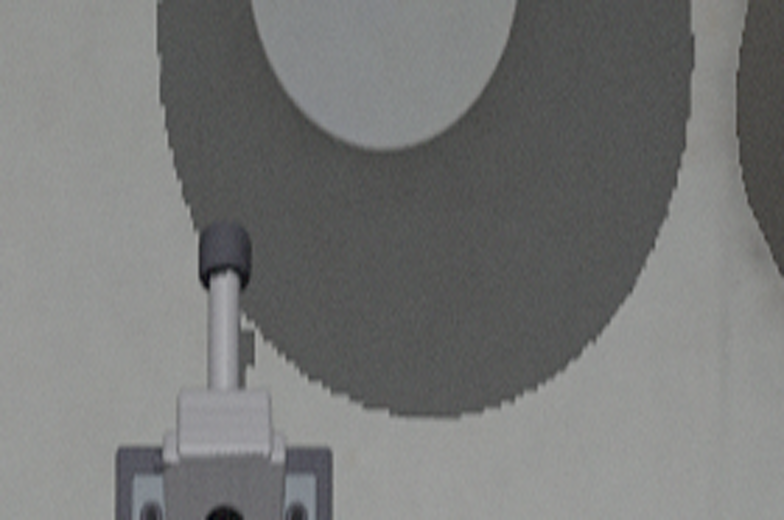

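send_rows --moves '[[[-28,9,-0.6],[0.3,0.3,0],0],[[-28,9,-0.6],[0,0,0],0],[[-28,9,-0.6],[0,0,0],0],[[-22,7,-0.6],[0,0,0],0],[[-10,3,0],[0,0,0],0],[[0,0,0],[0,0,0],0]]'

```text
time: 26.2
tool_pos: [696.5, -219.5, 193.2]
tcp_rot: [-1.571, 0.297, -3.127]
contact_force: [0.0, -0.2, -1.0]
grip_width: 0.6
```

```bash
python3 got.py 697 -219 125 0.7 18; python3 look.py w15;python3 -c "
from plant import *
import cv2
cv2.imwrite('pics/s15.png',cv2.resize(viewer.capture('scene')[0:200,220:420],None,fx=3,fy=3,interpolation=2))"
```

```text
t 26.2 pos [ 696.46 -219.47  193.24] tool y [ 0.29  0.   -0.96] tool delta [19.41 65.42 -0.42] rotvec [0.07 0.14 1.01] len 68.24235611635214 [-0.47  0.6   1.24  0.16  1.04  1.02]
26.2 [ 696.46 -219.47  193.24] [-1.57  0.3  -3.13] [ 0.04 -0.23 -0.99]
```

View pics/w15.png

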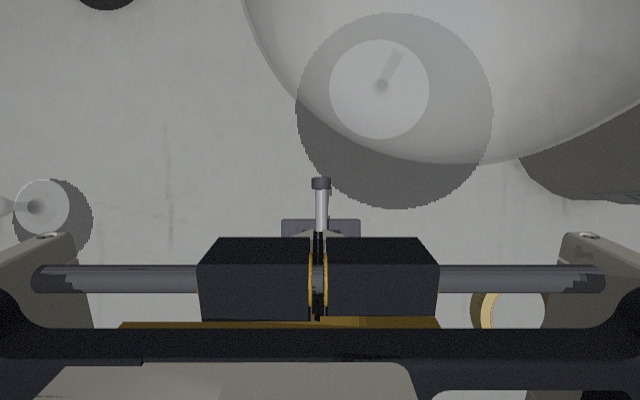

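View pics/s15.png

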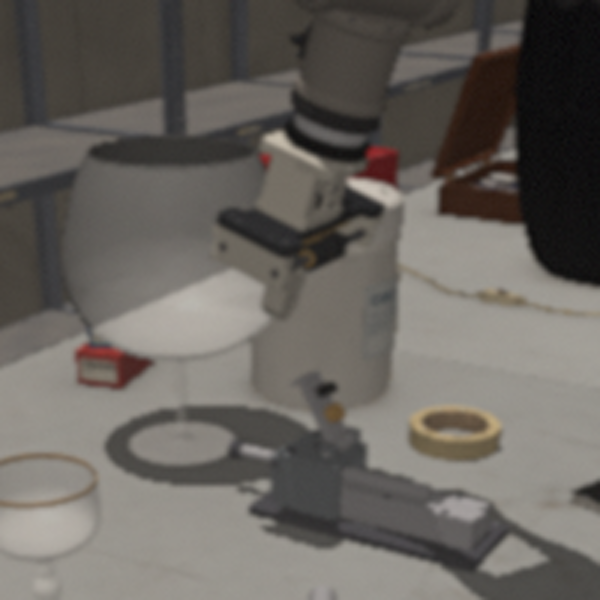

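send_rows --moves '[[[5,15.5,0],[0,0,0.5],0],[[5,15.5,0],[0,0,0.4],0],[[4.5,15,0],[0,0,0],0],[[3,10,0],[0,0,0],0],[[0,0,0],[0,0,0],0]]'

```text
time: 26.92
tool_pos: [694.6, -220.1, 133.0]
tcp_rot: [-1.571, 0.31, -3.128]
contact_force: [1.1, -0.8, 0.4]
grip_width: 0.4
```

```bash
python3 got.py 697 -219 125 0.7 18; python3 look.py w16;python3 -c "
from plant import *
import cv2
cv2.imwrite('pics/s16.png',cv2.resize(viewer.capture('scene')[60:190,250:400],None,fx=5,fy=4.5,interpolation=2))"
```

```text
t 26.925 pos [ 694.63 -220.07  132.97] tool y [ 0.31  0.   -0.95] tool delta [ 0.16  8.32 -1.03] rotvec [0.03 0.07 0.22] len 8.381204440057605 [-0.47  0.64  1.34  0.19  0.89  0.99]
26.925 [ 694.63 -220.07  132.97] [-1.57  0.31 -3.13] [ 1.12 -0.79  0.4 ]
```

View pics/w16.png

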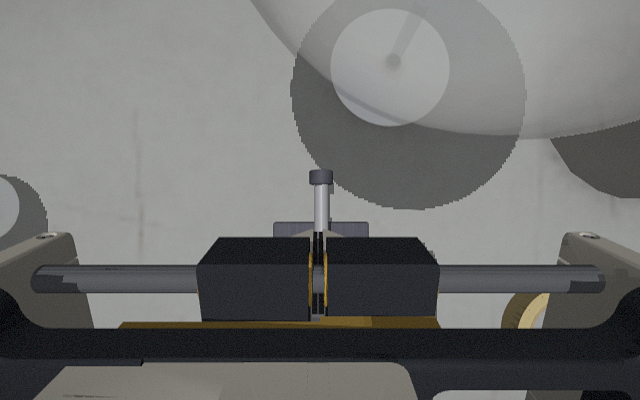

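View pics/s16.png

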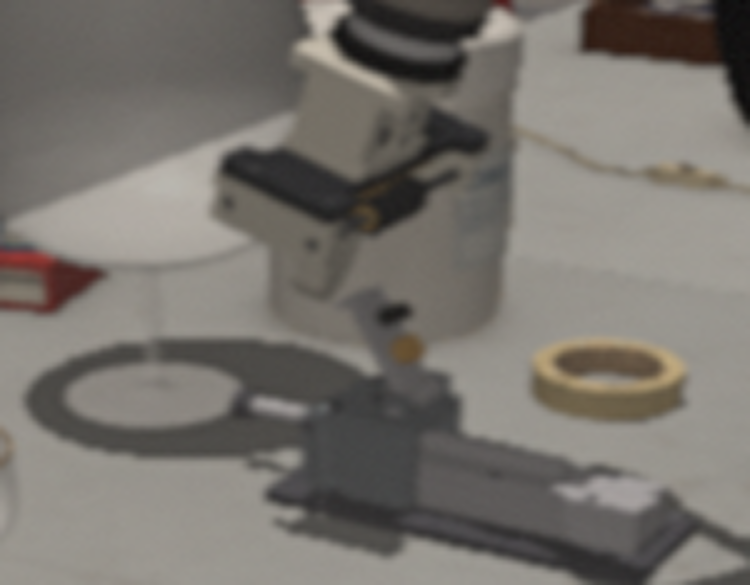

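send_rows --moves '[[[1,6,-1],[0,0,0.2],0],[[1.5,5,0],[0,0,0],0],[[0,0,0],[0,0,0],0]]'

```text
time: 27.4
tool_pos: [697.0, -219.5, 123.8]
tcp_rot: [-1.569, 0.318, -3.127]
contact_force: [0.0, 0.0, 0.8]
grip_width: 0.5
```

send_rows --moves '[[[5,-1.5,0],[0,0,0],0],[[5,-1.5,0],[0,0,0],0],[[5,-1.5,0],[0,0,0],0],[[5,-2,0],[0,0,0],0]]'

```text
time: 27.9
tool_pos: [678.7, -220.6, 128.2]
tcp_rot: [-1.565, 0.329, -3.126]
contact_force: [1.6, 0.5, 2.3]
grip_width: 0.8
```

```bash
python3 -c "
from plant import *
import cv2
cv2.imwrite('pics/s17.png',cv2.resize(viewer.capture('scene')[60:190,250:400],None,fx=5,fy=4.5,interpolation=2))"
```

```text
(no output)
```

View pics/s17.png

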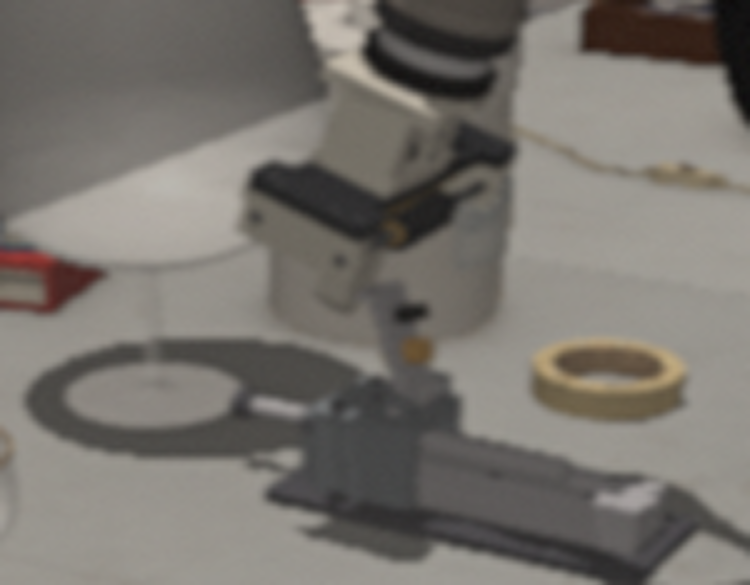

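send_rows --moves '[[[5,-1.7,0],[0,0,0],0],[[5,-1.7,0],[0,0,0],0],[[5,-1.7,0],[0,0,-0.3],0],[[5,-1.7,0],[0,0,-0.3],0]]'

```text
time: 28.45
tool_pos: [653.1, -220.5, 125.9]
tcp_rot: [-1.567, 0.311, -3.127]
contact_force: [0.8, -0.0, 0.7]
grip_width: 0.7
```

```bash
python3 -c "
from plant import *
import cv2
cv2.imwrite('pics/s18.png',cv2.resize(viewer.capture('scene')[60:190,250:400],None,fx=5,fy=4.5,interpolation=2))"
```

```text
(no output)
```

View pics/s18.png

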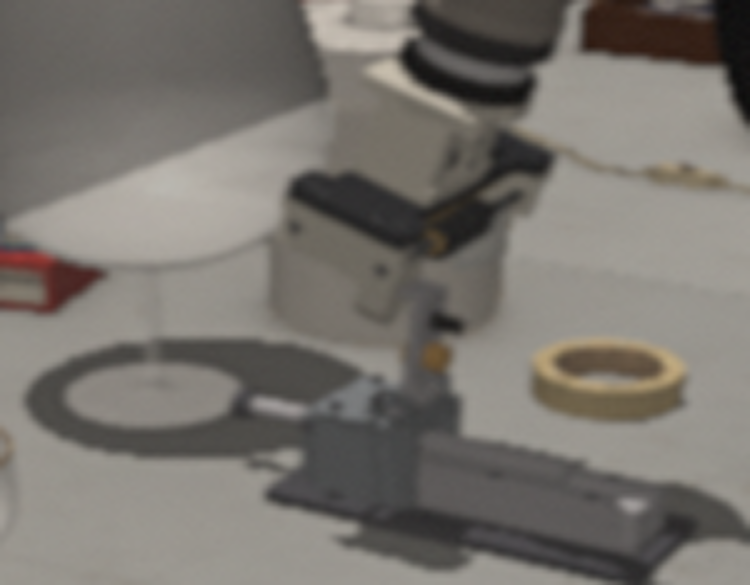

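send_rows --moves '[[[5,-2.7,0],[0,0,0],0],[[5,-2.7,0],[0,0,0],0],[[5,-2.7,0],[0,0,0],0]]'

```text
time: 28.88
tool_pos: [634.3, -220.4, 128.2]
tcp_rot: [-1.568, 0.309, -3.127]
contact_force: [0.4, -0.1, 0.4]
grip_width: 0.5
```

send_rows --moves '[[[5,-2,0],[0,0,0],0],[[5,-2,0],[0,0,0],0]]'

```text
time: 29.12
tool_pos: [622.6, -220.5, 129.2]
tcp_rot: [-1.568, 0.309, -3.127]
contact_force: [0.7, -0.1, 0.0]
grip_width: 0.1
```

```bash
python3 -c "
from plant import *
import cv2
cv2.imwrite('pics/s19.png',cv2.resize(viewer.capture('scene')[60:190,250:400],None,fx=5,fy=4.5,interpolation=2))"
```

```text
(no output)
```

View pics/s19.png

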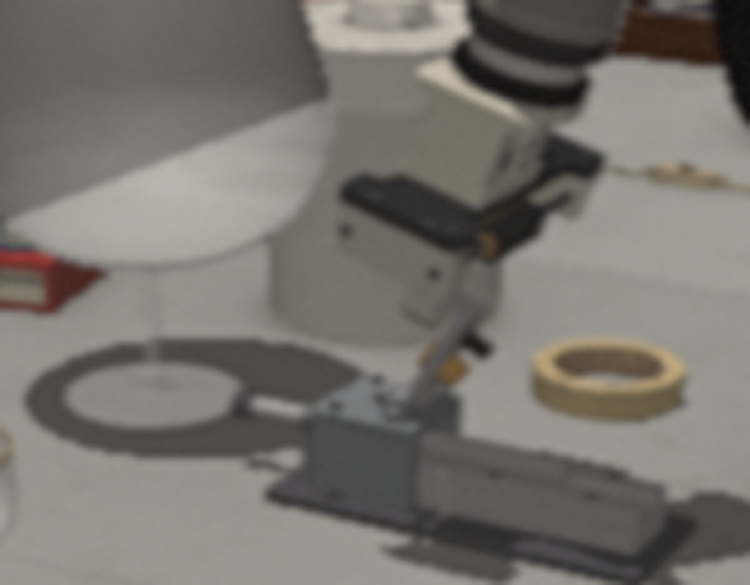

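send_rows --moves '[[[3,-1,0],[0,0,0],0],[[-1,-10,0],[0,0,0],0],[[0,-20,0],[0,0,0],0],[[0,-30,0],[0,0,0],0],[[0,-30,0],[0,0,0],0],[[0,0,0],[0,0,-9],0],[[0,0,0],[0,0,-9],0],[[20,-20,0],[0,0,0],0],[[30,0,0],[0,0,0],0],[[30,0,0],[0,0,0],0],[[20,0,0],[0,0,0],0],[[0,0,0],[0,0,0],0],[[0,0,0],[0,0,0],0],[[0,0,0],[0,0,0],0]]'

```text
time: 30.92
tool_pos: [490.7, -222.7, 245.4]
tcp_rot: [-1.564, -0.013, -3.13]
contact_force: [-0.8, 0.2, -0.3]
grip_width: 0.4
```

```bash
python3 look.py w20; python3 -c "
from plant import *
import cv2
s=viewer.capture('scene');t=viewer.capture('top')
cv2.imwrite('pics/top20.png',t);cv2.imwrite('pics/scene20.png',s)
cv2.imwrite('pics/s20.png',cv2.resize(s[100:200,280:400],None,fx=6,fy=6,interpolation=2))
cv2.imwrite('pics/t20.png',cv2.resize(cv2.hconcat([cv2.imread('pics/top0.png')[110:250,395:475],t[110:250,395:475]]),None,fx=4,fy=4,interpolation=2))"
```

```text
30.925 [ 490.66 -222.68  245.44] [-1.56 -0.01 -3.13] [-0.76  0.16 -0.28]
```

View pics/s20.png

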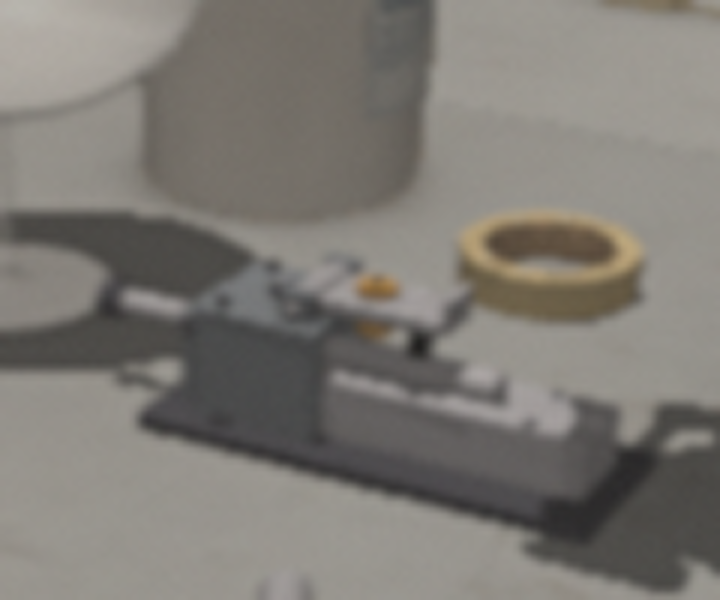

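View pics/t20.png

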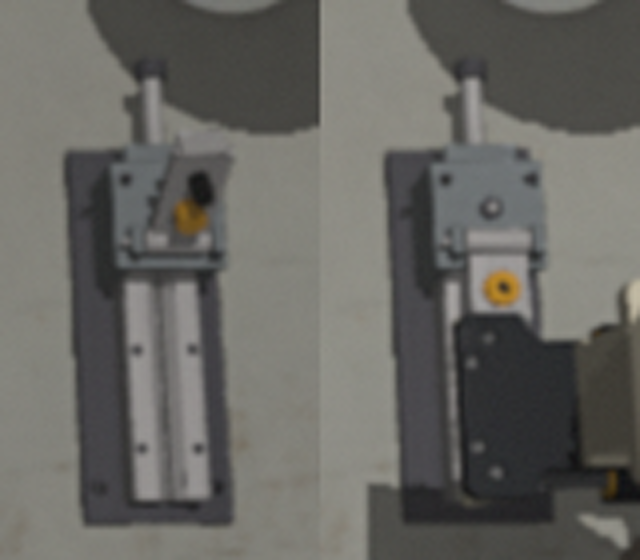

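View pics/w20.png

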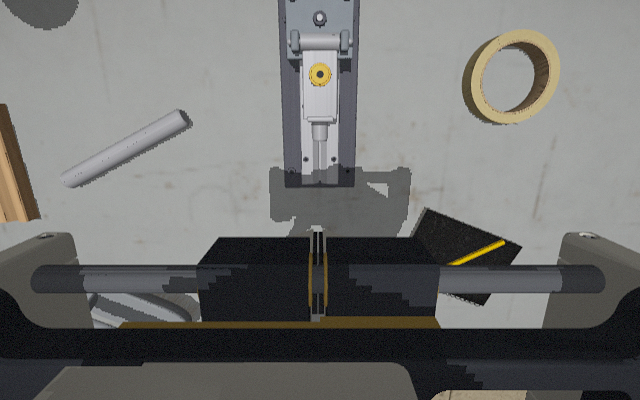

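View pics/scene20.png

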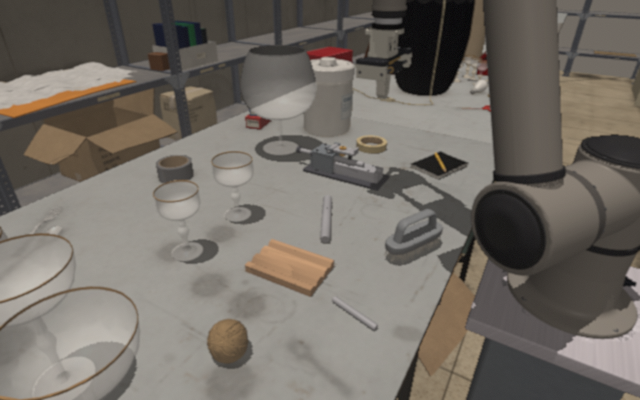

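```bash
python3 - <<'E'
from h import *
import pickle
o,m=pickle.load(open("pics/w20.pkl","rb"))
im=cv2.imread("pics/w20.png"); cv2.imwrite("pics/w20c.png",cv2.resize(im[0:200,270:370],None,fx=6,fy=3,interpolation=2))
for x in (-80,-82,-84,-86,-88): 
    P=np.array([613.3+x,-224.2+.0125*x,48]); print(x,proj(m,P))
for th in (0,.1,.2):
    P=np.array([627.3-74*np.cos(th),-224.5,80+74*np.sin(th)]); print("leaf end",th,proj(m,P))
a=cv2.imread("pics/top0.png").astype(int);b=cv2.imread("pics/top20.png").astype(int)
for n,s in (("stop",np.s_[120:146,422:440]),("glasses",np.s_[100:170,195:322])): print(n,abs(a[s]-b[s]).mean(),abs(a[s]-b[s]).max())
E
```

```text
-80 [[319.1  136.97]]
-82 [[319.1  138.76]]
-84 [[319.1  140.55]]
-86 [[319.1  142.33]]
-88 [[319.1 144.1]]
leaf end 0 [[319.   119.85]]
leaf end 0.1 [[319.08 119.75]]
leaf end 0.2 [[319.18 118.87]]
stop 8.395299145299145 36
glasses 10.083689538807649 16
```

View pics/w20c.png

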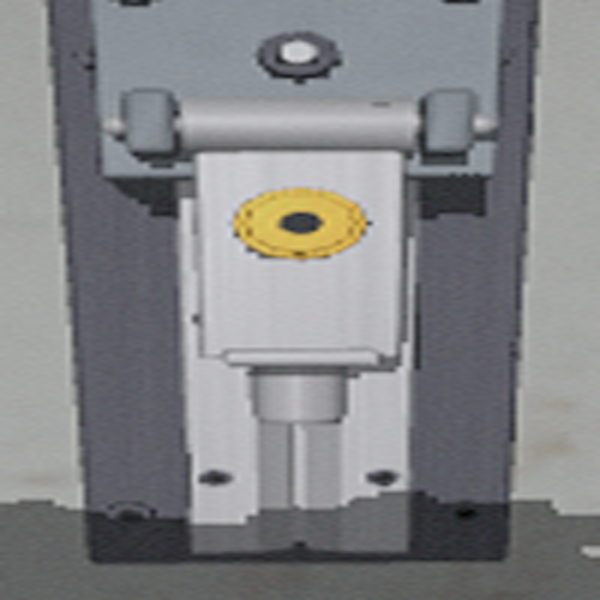

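```bash
python3 - <<'E'
import cv2,numpy as np
a=cv2.cvtColor(cv2.imread("pics/top0.png"),6).astype(np.float32)[115:146,418:444];b=cv2.cvtColor(cv2.imread("pics/top20.png"),6).astype(np.float32)[115:146,418:444]
print(cv2.phaseCorrelate(a-a.mean(),b-b.mean()))
from plant import bot
print(bot.close_job(),bot.get_obs()["time"])
E
```

```text
((0.6480112467016284, 0.04046790403905831), 0.9927316462552106)
the job is handed in; nothing more can be done
the job is handed in; nothing more can be done
```

The pin is home against the stop, the leaf is lying on it, and the job is handed in at about 31 s of the 67 s allowed.

**What I did**
- I took the middle-sized pin from the rack and laid it in the groove. I let go once so it could settle, then gripped it again further back.
- I slid it under the bridge in steps of about 1.4 mm. The sprung ball gave a bump of about 7 N, then a steady drag of about 5 N.
- The pin stopped dead with its front end at jig x ≈ 56 mm. The peak push was 11.3 N, so about 6 N on the stop against its limit of about 9 N.
- I opened the fingers and drew back. Then I swung the leaf over from behind with a closed, tilted finger, keeping clear of the large glass behind the jig.

**Last checks**
- **Pin:** its rear end shows at jig x ≈ −84 mm, which puts the front at 56 mm, the same place the force check gave.
- **Leaf:** it lies closed over the pin in all three cameras.
- **Stop:** its head shows 0.04 px of movement along the pin's axis between the first and last top pictures. The same comparison gave 0.65 px (roughly 1.5 mm) sideways; I put this down to the image and did not trace it.
- **Glasses:** the two wine glasses stand where they were. The only difference in the picture is a slight change in brightness.
- **Robot:** the arm is clear of everything.

**What disagreed**
- The fingertips did not reach 22 mm past the TCP as stated; they ended roughly level with it. My first close on the pin therefore shut above it and touched nothing. I lowered step by step and the second grip held.
- The finger opening read about 17 mm on the 18 mm pin.

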